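# Wind the sample jars through the reading arch and bring the carriage home

## Robot

A 6-joint arm with a two-finger parallel gripper is mounted at the origin on a cart in front of the work surface, level with it; the furniture and walls round the work are solid. World frame = base frame: x ahead of the robot, y to its left, z up, the work surface at z = 0. Lengths are in m, angles in rad, forces in N, time in s.
With the tool pointing down it reaches from about 0.325 to 0.85 m from the base axis. Payload 4.4 kg.
Tool frame: the origin (TCP) lies midway between the tips of the shut fingers; the grasp point (between the pads) lies 19 mm behind it; z points along the fingers, y is the direction in which the jaws open and shut (so a half turn about z gives the same grasp; the last joint's range is limited). The gripper opens to 94 mm and grips with 3 to 60 N. Pads are 16 mm wide; open, the fingers measure 119 mm over their backs; the gripper's body (75 mm by 177 mm) begins 78 mm behind the grasp point.
Start: joints at [1.161, 0.207, 1.542, -0, 1.393, -0.15], TCP at [0.147, 0.556, 0.18] pointing down, gripper open.
Joint ranges: [-2.73, 2.73], [-0.86, 2.22], [0.23, 2.46], [-1.11, 4.25], [0.08, 2.63], [-2.82, 2.82]. Speed limits (rad/s): [2.79, 2.79, 3.14, 3.14, 3.14, 3.14].

## Interface

Orientations are given as a rotation vector (axis times angle).
In Python, from workcell import manip gives the robot as it stands.
- The arm moves only by the tool apply_moves, never from a script. Its argument "motion" is text: rows parted by semicolons, each of 6 numbers parted by spaces: the shift along the world's x, y, z in m, then the turn, a rotation vector about the world's x, y, z in rad. A call has 1 to 12 rows; each row is the pose to reach, as a shift and turn from the pose commanded when the call began; what a row does not reach only later rows make up. A row lasts 1/10 s, in which the tool goes at most 50 mm and 8.59 degrees, less where a joint would pass 70% of its speed; a pose out of reach is approached as far as the arm can. A call with a gripper value outside its range is refused whole. "grip" is the closure, from -1 (fully open) to 1 (shut), set as the call begins (left out, the last holds). The fingers move at their own pace and stop on an object; "grip_force" is the grip in N (left out, the last holds). Time passes only in rows, so rows that repeat a pose let the fingers close. It gives the time, the measured TCP pose, the force and the opening at its end, in the units of the state.
- manip.get_state(): the state, without advancing time (a new reading comes with each control period).
- manip.camera(name): name is "scene" or "top"; returns a dict with "frame" (480x640x3 uint8, red, green, blue), "fx", "fy", "cx", "cy" (pixels), "k1" (the pictures are not rectified: a ray, as slopes to the right and down, at radius r is drawn at 1 + k1 r^2 times it, then the intrinsics apply), "T" (4x4, takes a point from camera to world coordinates). Camera axes: x right, y down, z forward; pixel columns grow to the right and rows downward; lengths in m; the calibration is good to about 2 mm. A picture is of the moment at which its call begins. There is no depth.
- manip.close_job(): hands the job in, once; it reports no verdict.
Trained networks look in the newest picture that a camera, given by its name, has taken for a name from the list of things; names that differ only in an ending like _2 or _b are one class to them, and where a whole thing is asked for, a point or a joint stands for the part that bears it (a point fixed in the world has none). Each returns a list of dicts, best first, with "p" (0 to 1); they miss things now and then, are a little off and sometimes report something else, mostly with a low value. They report only what shows in the picture. A call takes as long as a camera call. They do not tell look-alikes from the thing itself.
- manip.recognise(target, camera): "location" ([x, y, z] in m, in world coordinates, good to about 4 mm: the middle of the surface that is visible of it).
- manip.spot_point(target, camera): "location" ([x, y, z] in m, in world coordinates, good to about 4 mm: a listed point, or the origin of a listed thing).
The state is a dict: "time_s": time; "joints": joint angles; "qvel": joint speeds; "joint_efforts": joint torques, N m; "tcp_pos": TCP position; "ee_rot": TCP orientation; "wrist_force": force on the tool from outside, world axes, zero at the start; "ft_torque": the same for the moment, N m; "grip_width": finger opening in m.
Only numpy, scipy, OpenCV 4.12 (cv2) and the standard library are available. Lean on these libraries where they do the work, as an engineer would, in place of code of your own. Each camera call takes 0.05 s, during which the arm holds its last target. There are 200 camera calls.

## Task

Run the sample jars through the reader: stand every jar on the bench upright in its own pocket of the carriage at the right-hand end of the shuttle, then wind the crank until the carriage, with the jars aboard, has passed under the arch and is fully home at the left-hand stop. Lift the jars out and stand them upright in the steel tray on the left, then wind the empty carriage all the way back to the right-hand stop. Move the carriage only with the crank, and leave the flask and the beaker alone.

Things in the scene. Friction and masses are not known exactly. Their poses are not given: they have to be found in the camera images.
- shuttle: Fixed hand-cranked sample shuttle. Origin: underside, middle of the rail; y runs along the rail (roughly the robot's left), x away from the robot. Base 100 mm (x) by 420 mm (y), 12 mm thick. A gear housing (56 mm wide along y, 42 mm high) reaches from the arch forward to x = -135 mm; on it at x = -105 mm, y = 0 a column up to 113 mm carries the crank.
- arch (a point): Middle of the opening of the grey arch that stands over the middle of the rail, at bench height + 105 mm (underside of its beam). The arch is 30 mm long along y and 100 mm wide, its opening 72 mm wide, its top 121 mm above the bench.
- carriage: Aluminium carriage, 60 mm (x) by 172 mm (y): a row of 3 open-topped square pockets, 52 mm wide inside, walls and dividers 4 mm thick, 22 mm above the pocket floor, which is 30 mm above the bench (a jar in it passes under the arch with 13 mm to spare). Origin: centre of its underside; axes as the shuttle's. Geared to the crank, it stays where left and travels 214 mm along the shuttle's +y.
- carriage_mid (a point): Centre of the middle pocket's floor, moves with the carriage; axes as the shuttle's.
- pocket_0 (a point): Centre of the floor of the right-hand (-y) pocket, moves with the carriage.
- pocket_1 (a point): Centre of the floor of the middle pocket.
- pocket_2 (a point): Centre of the floor of the left-hand (+y) pocket.
- crank (a joint): Crank angle (rad), counted over the turns: 0 = carriage at its right-hand (-y) stop, 12.57 (two turns) = at its left-hand stop. Grows counterclockwise seen from above, 107 mm of travel a turn; vertical axis through point crank_axis. At 0 the grip lies on the shuttle's -x side (robot side) of the axis. Stiff (about 0.12 N m, 2.5 N at the grip); stays where left.
- crank_grip (a point): Centre of the crank's grip, 50 mm from the axis, 154 mm above the bench. A black upright flat block fixed to the crank arm (it does not spin): 14 mm thick along its travel (this point's y), 26 mm wide radially (this point's x); top 173 mm, foot (arm's top) 127 mm above the bench. The hub on the axis, 15 mm in radius, ends 133 mm above the bench.
- crank_axis (a point): Point on the crank's vertical axis at the height of crank_grip; fixed to the shuttle, axes as the shuttle's.
- tray_floor (a point): Centre of the inner floor (4 mm above the bench) of the loose, heavy (0.8 kg) steel tray at the left front; it may get knocked aside: inside 77 mm (x) by 202 mm (y), outside 85 by 210 mm, walls 26 mm high above the bench. Axes: x across, y along the tray, z up.
- flask_2_center (a point): Conical glass flask, 71 mm wide, 121 mm high, behind the shuttle; this point is half-way up. Not to be moved.
- beaker_250_center (a point): Glass beaker, 74 by 81 mm, 96 mm high, behind the shuttle; this point is half-way up. Not to be moved.
- jar_1_center (a point): Closed sample jar with a cream screw cap: upright cylinder 42 mm across, 62 mm high; this point is at its centre, half-way up; z is its upright axis. About 60 g. Absent in some starts (then its pose is None).
- jar_2_center (a point): Closed sample jar with a cream screw cap: upright cylinder 42 mm across, 62 mm high; this point is at its centre, half-way up; z is its upright axis. About 60 g. Absent in some starts (then its pose is None).
- jar_3_center (a point): Closed sample jar with a blue screw cap: upright cylinder 42 mm across, 62 mm high; this point is at its centre, half-way up; z is its upright axis. About 60 g. Absent in some starts (then its pose is None).
Not all that is in view belongs to the job. What is shaped like the part that bears jar_1_center but black or green is not meant.

How it is judged:
On the way, in this order (a step that is already met when the one before it is completed fails the run):
1. every jar stands upright in the carriage at the right-hand end (x of jar_1_center in the frame of carriage_mid between -0.012 and 0.012 m and y of jar_1_center in the frame of carriage_mid between -0.07 and 0.07 m and z of jar_1_center in the frame of carriage_mid between 0.02 and 0.038 m and angle between each of jar_1_center, jar_2_center, jar_3_center's own z axis and vertical below 0.2 rad and x of jar_2_center in the frame of carriage_mid between -0.012 and 0.012 m and y of jar_2_center in the frame of carriage_mid between -0.07 and 0.07 m and z of jar_2_center in the frame of carriage_mid between 0.02 and 0.038 m and x of jar_3_center in the frame of carriage_mid between -0.012 and 0.012 m and y of jar_3_center in the frame of carriage_mid between -0.07 and 0.07 m and z of jar_3_center in the frame of carriage_mid between 0.02 and 0.038 m and value of joint crank below 1 rad), for 0.2 s.
2. the carriage has been wound under the arch to its left-hand stop with every jar aboard (x of jar_1_center in the frame of carriage_mid between -0.012 and 0.012 m and y of jar_1_center in the frame of carriage_mid between -0.07 and 0.07 m and z of jar_1_center in the frame of carriage_mid between 0.02 and 0.038 m and angle between each of jar_1_center, jar_2_center, jar_3_center's own z axis and vertical below 0.2 rad and x of jar_2_center in the frame of carriage_mid between -0.012 and 0.012 m and y of jar_2_center in the frame of carriage_mid between -0.07 and 0.07 m and z of jar_2_center in the frame of carriage_mid between 0.02 and 0.038 m and x of jar_3_center in the frame of carriage_mid between -0.012 and 0.012 m and y of jar_3_center in the frame of carriage_mid between -0.07 and 0.07 m and z of jar_3_center in the frame of carriage_mid between 0.02 and 0.038 m and value of joint crank above 12.27 rad), for 0.2 s.
3. every jar stands upright in the steel tray, the carriage still at the left (x of jar_1_center in the frame of tray_floor between -0.03 and 0.03 m and y of jar_1_center in the frame of tray_floor between -0.09 and 0.09 m and z of jar_1_center in the frame of tray_floor between 0.02 and 0.038 m and angle between each of jar_1_center, jar_2_center, jar_3_center's own z axis and vertical below 0.2 rad and x of jar_2_center in the frame of tray_floor between -0.03 and 0.03 m and y of jar_2_center in the frame of tray_floor between -0.09 and 0.09 m and z of jar_2_center in the frame of tray_floor between 0.02 and 0.038 m and x of jar_3_center in the frame of tray_floor between -0.03 and 0.03 m and y of jar_3_center in the frame of tray_floor between -0.09 and 0.09 m and z of jar_3_center in the frame of tray_floor between 0.02 and 0.038 m and value of joint crank above 11.5 rad), for 0.2 s.
At the end, for the whole second after the job is handed in: Every jar stands upright (within 0.2 rad) on the floor of the steel tray, and the empty carriage is back at its right-hand stop (crank below 0.3 rad) (x of jar_1_center in the frame of tray_floor between -0.03 and 0.03 m and y of jar_1_center in the frame of tray_floor between -0.09 and 0.09 m and z of jar_1_center in the frame of tray_floor between 0.02 and 0.038 m and angle between each of jar_1_center, jar_2_center, jar_3_center's own z axis and vertical below 0.2 rad and x of jar_2_center in the frame of tray_floor between -0.03 and 0.03 m and y of jar_2_center in the frame of tray_floor between -0.09 and 0.09 m and z of jar_2_center in the frame of tray_floor between 0.02 and 0.038 m and x of jar_3_center in the frame of tray_floor between -0.03 and 0.03 m and y of jar_3_center in the frame of tray_floor between -0.09 and 0.09 m and z of jar_3_center in the frame of tray_floor between 0.02 and 0.038 m and value of joint crank below 0.3 rad); the robot touches nothing.
It fails at once if the flask or the beaker was shifted by more than 3 cm (distance of any of flask_2_center, beaker_250_center from where it was at the start of the episode above 0.03 m).
It fails at once if the carriage was pushed along by hand instead of being wound with the crank (value of joint crank between 1.2 and 11.3 rad and contact force between any of the fingers, the arm and carriage above 2 N).
Of jar_1, jar_2, jar_3 only 2 to 3 are there at a start; the rules pass over those that are not, and their reading is None.
At some moment in a run one of tray may be knocked a few centimetres aside while the robot is not near it.
Once in a run the grip may slacken for a moment while it holds something.
It also fails if it takes over 210 s, if anything falls off the work surface, if the arm or the gripper's body presses on something with over 40 N, if the wrist force passes 120 N, or if a joint passes its speed limit or range.

## Working session

There is one attempt and no reset: what is moved stays moved. The work goes in short steps, Python scripts to look and compute and a tool call to move; the robot and the scene stay as the last step left them, time stands still between calls to the robot, and variables do not carry over. Pictures are saved under pics/ and viewed, about 12 in all and at most 16, crops included, and the job is handed in when it is done.

Besides the shell and the picture viewer there is one more tool, called after "Call:" by a JSON object that holds its "api" and its "payload". apply_moves: Moves the arm, as the interface text tells. Its arguments: {"type":"object","properties":{"motion":{"type":"string"},"grip":{"type":"number"},"grip_force":{"type":"number"}},"required":["motion"]}

```bash
mkdir -p pics; ls
cat > h.py <<'E'
from workcell import manip
import numpy as np, cv2
def snap(cam,fn,crop=None,scale=1):
    c=manip.camera(cam); im=c["frame"]
    if crop: x0,y0,x1,y1=crop; im=im[y0:y1,x0:x1]
    if scale!=1: im=cv2.resize(im,None,fx=scale,fy=scale,interpolation=cv2.INTER_CUBIC)
    cv2.imwrite("pics/"+fn,im[:,:,::-1]); return c
def proj(c,p):
    T=np.linalg.inv(c["T"]); q=T[:3,:3]@np.array(p)+T[:3,3]; s=q[:2]/q[2]; s=s*(1+c["k1"]*(s@s))
    return np.array([c["fx"]*s[0]+c["cx"],c["fy"]*s[1]+c["cy"]])
def back(c,uv,z):
    d=np.array([(uv[0]-c["cx"])/c["fx"],(uv[1]-c["cy"])/c["fy"]]); s=d.copy()
    for _ in range(20): s=d/(1+c["k1"]*(s@s))
    r=c["T"][:3,:3]@np.array([s[0],s[1],1]); o=c["T"][:3,3]
    return o+r*(z-o[2])/r[2]
E
cat > look.py <<'E'
from h import *
a=snap("scene","s0.png"); b=snap("top","t0.png")
print(a["T"].round(3),b["T"].round(3),a["fx"],b["fx"])
for n in ["shuttle","arch","carriage_mid","pocket_0","pocket_2","crank_grip","crank_axis","tray_floor","flask_2_center","beaker_250_center","jar_1_center","jar_3_center"]:
    for k,c in (("scene",a),("top",b)):
        for d in manip.spot_point(n,k): print(n,k,round(d["p"],2),np.round(d["location"],3),proj(c,d["location"]).round(),[ (kk,np.round(v,3)) for kk,v in d.items() if kk not in("p","location")])
print(manip.get_state())
E
python3 look.py
```

```text
pics
[[ 0.607 -0.425  0.671 -0.409]
 [-0.795 -0.345  0.5   -0.773]
 [ 0.019 -0.837 -0.547  0.897]
 [ 0.     0.     0.     1.   ]] [[-0.022 -0.982  0.185  0.327]
 [-1.     0.026  0.016 -0.05 ]
 [-0.021 -0.185 -0.983  1.236]
 [ 0.     0.     0.     1.   ]] 591.311257322645 453.8669522752104
shuttle scene 0.86 [0.59  0.142 0.001] [266. 237.] []
shuttle top 0.73 [0.593 0.142 0.002] [262. 224.] []
arch scene 0.95 [0.592 0.14  0.104] [266. 204.] []
arch top 0.61 [0.586 0.144 0.103] [256. 218.] []
carriage_mid scene 0.6 [0.589 0.039 0.027] [295. 242.] []
carriage_mid top 0.95 [0.59  0.038 0.03 ] [299. 222.] []
carriage_mid top 0.71 [ 0.591 -0.014  0.032] [318. 220.] []
pocket_0 scene 0.97 [0.591 0.036 0.028] [296. 242.] []
pocket_0 scene 0.69 [0.594 0.095 0.024] [280. 235.] []
pocket_0 scene 0.67 [ 0.593 -0.018  0.03 ] [313. 248.] []
pocket_0 top 0.97 [0.591 0.092 0.027] [279. 222.] []
pocket_0 top 0.89 [0.592 0.034 0.033] [300. 220.] []
pocket_0 top 0.71 [ 0.591 -0.011  0.03 ] [317. 221.] []
pocket_0 top 0.43 [ 0.423 -0.319  0.032] [434. 279.] []
pocket_0 top 0.28 [0.591 0.144 0.103] [256.
[... 1559 characters left out ...]
257. 275.] []
{'time_s': 1.3, 'joints': array([ 1.16150923e+00,  2.06600224e-01,  1.54148824e+00, -3.40036198e-05,
        1.39348224e+00, -1.50474694e-01]), 'qvel': array([ 1.69228149e-03,  3.22129494e-05, -6.23497235e-04,  1.00487997e-03,
        4.31286006e-04, -9.17039187e-04]), 'joint_efforts': array([ 9.96266954e-05, -3.70904231e+01, -2.81750572e+01,  6.99951220e-02,
        2.78790342e-02, -1.23235515e-05]), 'tcp_pos': array([0.14717526, 0.55585873, 0.17995213]), 'ee_rot': array([4.05393585e-01, 3.11528814e+00, 1.86147346e-05]), 'wrist_force': array([-0.17712505, -0.31248631, -0.58093665]), 'ft_torque': array([-0.02396537, -0.00150947,  0.03545391]), 'grip_width': 0.09423006236186898}
```

View picture.

Run:
```python
import cv2,numpy as np
a=cv2.imread("pics/s0.png")[150:420,130:450];b=cv2.imread("pics/t0.png")[140:340,160:520]
b=cv2.resize(b,None,fx=2.2,fy=2.2,interpolation=2);cv2.imwrite("pics/tc.png",b)
```

```text
(no output)
```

View pics/s0.png

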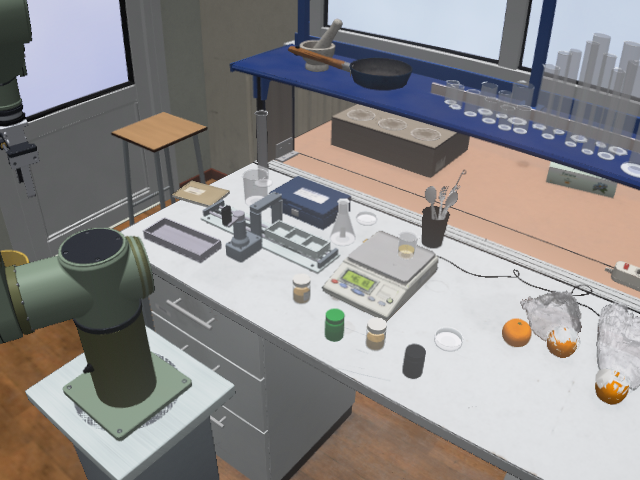

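View pics/tc.png

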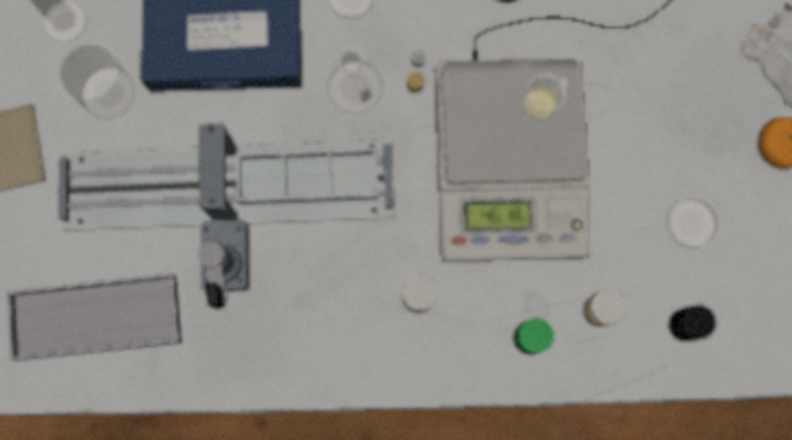

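The scene shows cream-capped jars at scene pixels (301,288) and (375,332). The look-alikes are green at (335,324) and black at (413,361), and there is no blue cap. The two cream jars fit the description, so I'll confirm that with one crop and measure them.

Run:
```python
from h import *
b=manip.camera("top"); a=manip.camera("scene")
for k,c in(("scene",a),("top",b)):
    for d in manip.spot_point("jar_1_center",k)+manip.recognise("jar_1_center",k): print(k,round(d["p"],2),np.round(d["location"],3),proj(c,d["location"]).round())
im=b["frame"]; hsv=cv2.cvtColor(im,cv2.COLOR_RGB2HSV)
print("capA",back(b,(350.9,273.6),.062).round(3),"capB",back(b,(434.5,279.5),.062).round(3))
print("crank ends px->", [back(b,(160+u/2.2,140+v/2.2),z).round(3) for u,v,z in((214,297,.173),(212,253,.133))])
p=a["frame"][265:385,280:440]; p=cv2.resize(p,None,fx=3.5,fy=3.5,interpolation=2)
q=b["frame"][200:300,215:365]; q=cv2.resize(q,None,fx=5.2,fy=5.2,interpolation=2)
cv2.imwrite("pics/c1.png",p[:,:,::-1]); cv2.imwrite("pics/c2.png",q[:,:,::-1])
```

```text
scene 0.88 [ 0.398 -0.426  0.031] [413. 362.]
scene 0.87 [ 0.392 -0.228  0.03 ] [333. 324.]
scene 0.69 [ 0.421 -0.317  0.029] [374. 334.]
scene 0.8 [ 0.378 -0.237  0.044] [333. 324.]
scene 0.57 [ 0.387 -0.429  0.047] [413. 360.]
top 0.68 [ 0.398 -0.43   0.029] [476. 288.]
top 0.57 [ 0.424 -0.318  0.035] [434. 279.]
top 0.49 [ 0.393 -0.231  0.025] [401. 292.]
top 0.39 [ 0.448 -0.097  0.032] [350. 272.]
top 0.81 [ 0.422 -0.312  0.063] [434. 279.]
top 0.63 [ 0.398 -0.42   0.061] [476. 287.]
top 0.61 [ 0.392 -0.228  0.06 ] [402. 291.]
capA [ 0.441 -0.097  0.062] capB [ 0.42  -0.313  0.062]
crank ends px-> [array([0.433, 0.127, 0.173]), array([0.486, 0.137, 0.133])]
```

View pics/c1.png

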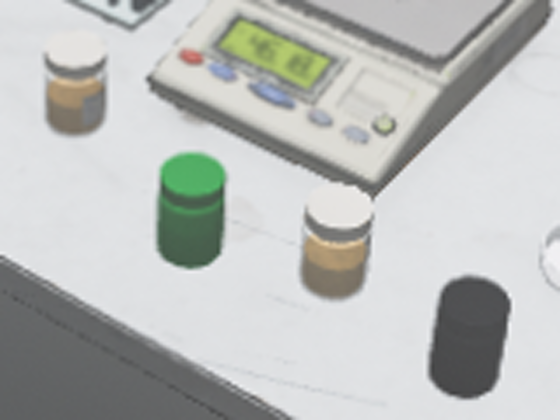

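View pics/c2.png

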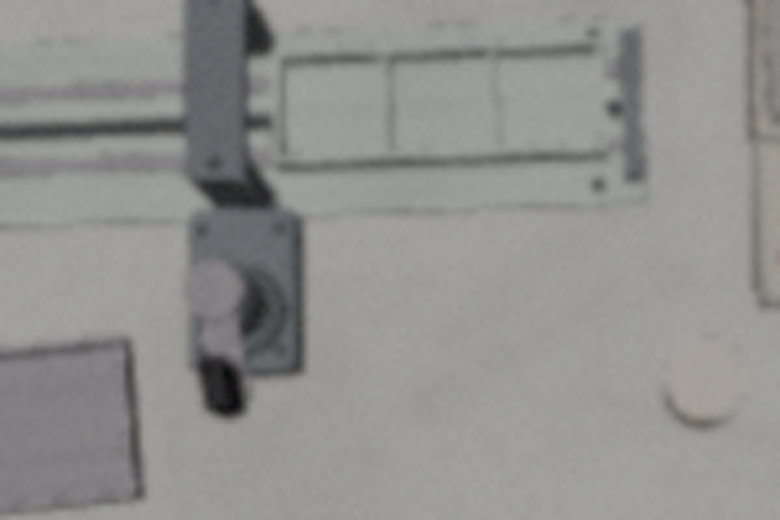

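The crop confirms the two cream-capped jars, at crop pixels (75,85) and (338,240); the green and black ones are decoys. In the second crop the crank is at about 0.2 rad and the carriage is at the right end. I'm setting out for jar A at about (0.443, -0.098).

Call:
{"api": "apply_moves", "payload": {"motion": "0.253 -0.256 0.10 0 0 -1.312;0.253 -0.256 0.10 0 0 -1.312;0.253 -0.256 0.10 0 0 -1.312;0.253 -0.256 0.10 0 0 -1.312;0.253 -0.256 0.10 0 0 -1.312;0.253 -0.256 0.10 0 0 -1.312;0.253 -0.256 0.10 0 0 -1.312;0.296 -0.654 0.05 0 0 -1.312;0.296 -0.654 0.05 0 0 -1.312;0.296 -0.654 0.05 0 0 -1.312;0.296 -0.654 0.05 0 0 -1.312;0.296 -0.654 0.05 0 0 -1.312", "grip": -0.38, "grip_force": 15}}

```text
time_s: 2.8
tcp_pos: [0.4192, 0.068, 0.2478]
ee_rot: [2.22, 2.221, 0.001]
wrist_force: [0.2, 0.5, 0.4]
grip_width: 0.0648
```

Call:
{"api": "apply_moves", "payload": {"motion": "0.024 -0.166 -0.10 0 0 0;0.024 -0.166 -0.10 0 0 0;0.024 -0.166 -0.10 0 0 0;0.024 -0.166 -0.10 0 0 0;0.024 -0.166 -0.10 0 0 0;0.024 -0.166 -0.10 0 0 0;0.024 -0.166 -0.10 0 0 0"}}

```text
time_s: 3.5
tcp_pos: [0.4438, -0.0955, 0.1485]
ee_rot: [2.22, 2.222, 0.001]
wrist_force: [0.6, 0.6, -0.0]
grip_width: 0.0649
```

Run:
```python
from h import *
print(manip.get_state()["tcp_pos"])
c=snap("scene","g1.png",(230,200,390,320),4)
print(proj(c,(.443,-.098,.062)),proj(c,manip.get_state()["tcp_pos"]))
```

```text
[ 0.44379957 -0.09548348  0.14854424]
[300.971562   278.04283527] [300.47174431 246.51302287]
```

View pics/g1.png

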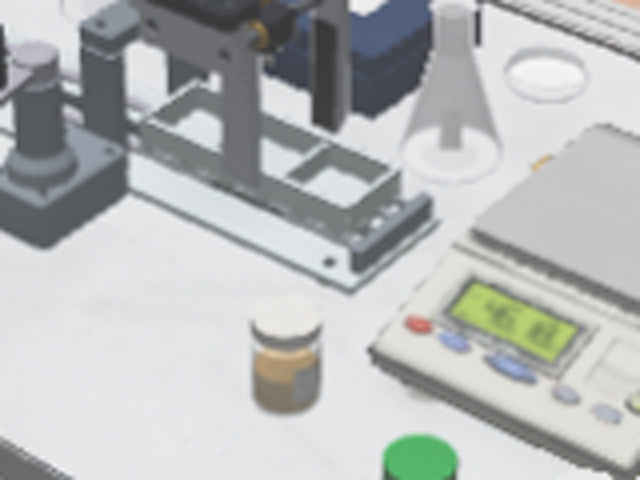

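Call:
{"api": "apply_moves", "payload": {"motion": "-0.002 -0.002 -0.119 0 0 0;-0.002 -0.002 -0.119 0 0 0;-0.002 -0.002 -0.119 0 0 0;-0.002 -0.002 -0.119 0 0 0;-0.002 -0.002 -0.119 0 0 0"}}

```text
time_s: 4.05
tcp_pos: [0.4425, -0.0976, 0.0299]
ee_rot: [2.218, 2.222, 0.001]
wrist_force: [-0.6, -0.9, 1.9]
grip_width: 0.0652
```

Call:
{"api": "apply_moves", "payload": {"motion": "0 0 0 0 0 0;0 0 0 0 0 0;0 0 0 0 0 0;0 0 0 0 0 0;0 0 0.04 0 0 0;0 0 0.09 0 0 0;0 0 0.09 0 0 0;0 0 0.09 0 0 0", "grip": 0.6, "grip_force": 20}}

```text
time_s: 4.85
tcp_pos: [0.4423, -0.0987, 0.12]
ee_rot: [2.219, 2.219, 0.002]
wrist_force: [-0.0, -0.8, -1.4]
grip_width: 0.0412
```

Call:
{"api": "apply_moves", "payload": {"motion": "0.149 0.081 -0.015 0 0 0;0.149 0.081 -0.015 0 0 0;0.149 0.081 -0.015 0 0 0;0.149 0.081 -0.015 0 0 0;0.149 0.081 -0.015 0 0 0;0.149 0.081 -0.015 0 0 0"}}

```text
time_s: 5.45
tcp_pos: [0.588, -0.0169, 0.1011]
ee_rot: [-2.218, -2.219, 0.005]
wrist_force: [-1.6, 0.2, -1.1]
grip_width: 0.0408
```

Run:
```python
from h import *
print(manip.get_state()["tcp_pos"],manip.get_state()["grip_width"])
c=manip.camera("scene"); p=c["frame"][190:280,250:370]
d=manip.camera("top"); q=d["frame"][180:260,250:350]
p=cv2.resize(p,(560,420),interpolation=2);q=cv2.resize(q,(525,420),interpolation=2)
cv2.imwrite("pics/g2.png",np.vstack([p[:,:525],q])[:,:,::-1][:800] if 0 else cv2.resize(np.hstack([p,q]),(800,310))[:,:,::-1])
for k in("top","scene"):
  for n in("pocket_0","jar_1_center"):
    for r in manip.spot_point(n,k): print(n,k,round(r["p"],2),np.round(r["location"],3))
```

```text
[ 0.5880252  -0.01691413  0.10110393] 0.0408253588365122
pocket_0 top 0.54 [0.59  0.094 0.03 ]
pocket_0 top 0.53 [0.594 0.037 0.033]
pocket_0 top 0.37 [0.589 0.142 0.104]
jar_1_center top 0.83 [ 0.396 -0.232  0.03 ]
jar_1_center top 0.59 [ 0.402 -0.431  0.032]
jar_1_center top 0.49 [ 0.424 -0.32   0.03 ]
pocket_0 scene 0.97 [0.59  0.037 0.027]
pocket_0 scene 0.87 [0.59  0.092 0.028]
pocket_0 scene 0.85 [ 0.594 -0.015  0.03 ]
jar_1_center scene 0.82 [ 0.402 -0.422  0.028]
jar_1_center scene 0.79 [ 0.391 -0.232  0.028]
jar_1_center scene 0.67 [ 0.421 -0.318  0.028]
```

View pics/g2.png

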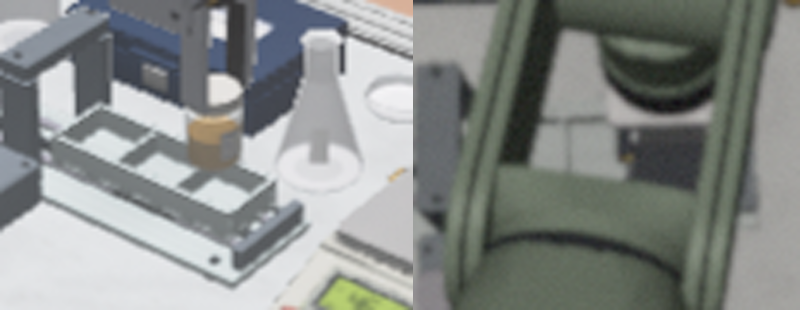

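Call:
{"api": "apply_moves", "payload": {"motion": "0.001 -0.001 -0.01 0 0 0;0.001 -0.001 -0.01 0 0 0;0.001 -0.001 -0.01 0 0 0"}}

```text
time_s: 6.05
tcp_pos: [0.5906, -0.0183, 0.093]
ee_rot: [-2.221, -2.22, 0.001]
wrist_force: [-0.5, 0.1, -0.3]
grip_width: 0.0409
```

Call:
{"api": "apply_moves", "payload": {"motion": "0 0 -0.012 0 0 0;0 0 -0.024 0 0 0;0 0 -0.032 0 0 0;0 0 -0.032 0 0 0;0 0 -0.032 0 0 0"}}

```text
time_s: 6.55
tcp_pos: [0.5907, -0.018, 0.061]
ee_rot: [-2.22, -2.221, 0.001]
wrist_force: [0.0, -0.3, -0.1]
grip_width: 0.0411
```

Call:
{"api": "apply_moves", "payload": {"motion": "0 0 0 0 0 0;0 0 0 0 0 0;0 0 0 0 0 0;0 0 0.05 0 0 0;0 0 0.1 0 0 0;-0.17 -0.298 0.09 0 0 0;-0.17 -0.298 0.09 0 0 0;-0.17 -0.298 0.09 0 0 0;-0.17 -0.298 0.09 0 0 0;-0.17 -0.298 0.09 0 0 0;-0.17 -0.298 0.09 0 0 0;-0.17 -0.298 0.09 0 0 0", "grip": -0.38}}

```text
time_s: 7.75
tcp_pos: [0.4199, -0.3182, 0.1521]
ee_rot: [2.222, 2.22, -0.0]
wrist_force: [1.1, 0.1, -0.1]
grip_width: 0.0648
```

Run:
```python
from h import *
print(manip.get_state()["tcp_pos"],manip.get_state()["grip_width"])
c=manip.camera("scene"); p=c["frame"][190:280,250:370]; q=c["frame"][280:370,325:445]
cv2.imwrite("pics/g3.png",cv2.resize(np.hstack([p,q]),(800,300),interpolation=2)[:,:,::-1])
for r in manip.spot_point("jar_1_center","scene"): print(round(r["p"],2),np.round(r["location"],3))
print(proj(c,(.421,-.315,.062)))
```

```text
[ 0.41988458 -0.31823288  0.15213444] 0.06479780058787975
0.66 [ 0.399 -0.427  0.028]
0.61 [ 0.42  -0.321  0.028]
0.55 [ 0.393 -0.229  0.029]
[374.80131764 322.06117693]
```

View pics/g3.png

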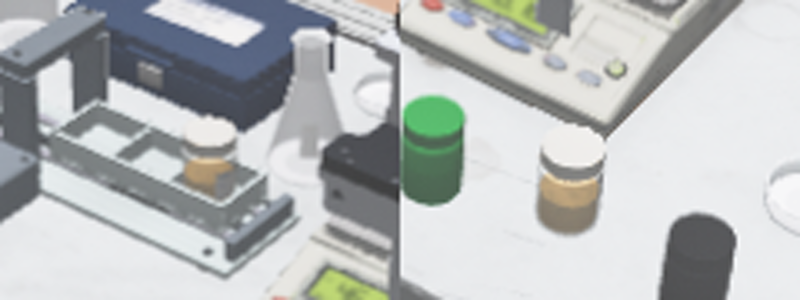

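Call:
{"api": "apply_moves", "payload": {"motion": "0.001 0 -0.122 0 0 0;0.001 0 -0.122 0 0 0;0.001 0 -0.122 0 0 0;0.001 0 -0.122 0 0 0;0.001 0 -0.122 0 0 0"}}

```text
time_s: 8.35
tcp_pos: [0.423, -0.3159, 0.0302]
ee_rot: [2.22, 2.222, 0.0]
wrist_force: [0.6, -0.4, 0.9]
grip_width: 0.0649
```

Call:
{"api": "apply_moves", "payload": {"motion": "0 0 0 0 0 0;0 0 0 0 0 0;0 0 0 0 0 0;0 0 0 0 0 0;0 0 0.04 0 0 0;0 0 0.09 0 0 0;0 0 0.09 0 0 0", "grip": 0.6}}

```text
time_s: 9.05
tcp_pos: [0.4267, -0.3207, 0.1275]
ee_rot: [2.211, 2.211, -0.0]
wrist_force: [0.1, -1.3, -0.3]
grip_width: 0.0406
```

Call:
{"api": "apply_moves", "payload": {"motion": "0.168 0.354 0.02 0 0 0;0.168 0.354 0.02 0 0 0;0.168 0.354 0.02 0 0 0;0.168 0.354 0.02 0 0 0;0.168 0.354 0.02 0 0 0;0.168 0.354 0.02 0 0 0;0.168 0.354 0.02 0 0 0;0.168 0.354 0.02 0 0 0;0.168 0.354 0.02 0 0 0;0.168 0.354 -0.01 0 0 0;0.168 0.354 -0.02 0 0 0;0.168 0.354 -0.02 0 0 0"}}

```text
time_s: 10.25
tcp_pos: [0.5873, 0.0372, 0.0967]
ee_rot: [-2.219, -2.217, 0.007]
wrist_force: [-0.2, -0.6, -0.1]
grip_width: 0.0407
```

Call:
{"api": "apply_moves", "payload": {"motion": "0.001 0 -0.005 0 0 0;0.001 0 -0.005 0 0 0;0.001 0 -0.005 0 0 0"}}

```text
time_s: 10.55
tcp_pos: [0.5919, 0.0373, 0.0955]
ee_rot: [2.221, 2.22, 0.001]
wrist_force: [-0.2, -0.3, -1.1]
grip_width: 0.0414
```

Run:
```python
from h import *
print(manip.get_state()["tcp_pos"],manip.get_state()["grip_width"])
c=manip.camera("scene"); p=c["frame"][190:280,250:370]
cv2.imwrite("pics/g4.png",cv2.resize(p,(640,480),interpolation=2)[:,:,::-1])
```

```text
[0.59186459 0.0373082  0.09551812] 0.041388990518654134
```

View pics/g4.png

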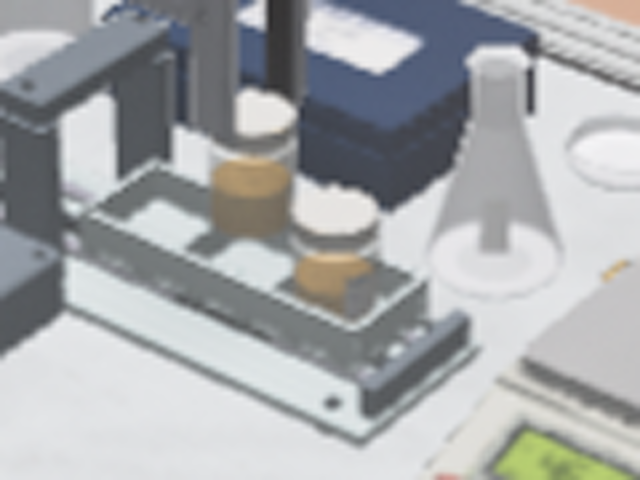

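Call:
{"api": "apply_moves", "payload": {"motion": "-0.001 0 -0.012 0 0 0;-0.001 0 -0.024 0 0 0;-0.001 0 -0.034 0 0 0;-0.001 0 -0.034 0 0 0;-0.001 0 -0.034 0 0 0"}}

```text
time_s: 11.1
tcp_pos: [0.5895, 0.0379, 0.0595]
ee_rot: [-2.22, -2.221, 0.002]
wrist_force: [0.3, 0.5, -0.4]
grip_width: 0.041
```

Call:
{"api": "apply_moves", "payload": {"motion": "0 0 0 0 0 0;0 0 0 0 0 0;0 0 0 0 0 0;0 0 0.05 0 0 0;0 0 0.1 0 0 0;-0.03 0.02 0.15 0 0 -0.15;-0.06 0.04 0.165 0 0 -0.3;-0.09 0.06 0.165 0 0 -0.45;-0.12 0.075 0.165 0 0 -0.6;-0.14 0.09 0.165 0 0 -0.75;-0.154 0.093 0.165 0 0 -0.9;-0.154 0.093 0.165 0 0 -1.04", "grip": -0.38}}

```text
time_s: 12.3
tcp_pos: [0.4346, 0.1317, 0.226]
ee_rot: [-3.033, -0.818, -0.001]
wrist_force: [-0.4, 0.1, -0.0]
grip_width: 0.0647
```

Call:
{"api": "apply_moves", "payload": {"motion": "0 0 0 0 0 -0.15;0 0 0 0 0 -0.31;0 0 0 0 0 -0.31;0 0 0 0 0 -0.31"}}

```text
time_s: 12.7
tcp_pos: [0.4363, 0.1308, 0.2258]
ee_rot: [-3.122, -0.351, -0.001]
wrist_force: [0.5, 0.3, 0.2]
grip_width: 0.0648
```

Run:
```python
from h import *
s=manip.get_state();print(s["tcp_pos"],s["grip_width"],s["joints"].round(2),s["ee_rot"])
c=manip.camera("scene"); p=c["frame"][190:280,250:370]; q=c["frame"][160:280,190:310]
cv2.imwrite("pics/g5.png",np.hstack([cv2.resize(p,(440,330),interpolation=2),cv2.resize(q,(330,330),interpolation=2)])[:,:,::-1])
for n in("crank_grip","crank_axis","carriage_mid","jar_1_center"):
  for k in("scene","top"):
    for r in manip.spot_point(n,k): print(n,k,round(r["p"],2),np.round(r["location"],3))
```

```text
[0.43630376 0.13084761 0.22582679] 0.06482837448151012 [ 0.1  -0.09  1.76  0.    1.47  1.45] [-3.12196434e+00 -3.50509572e-01 -6.52109205e-04]
crank_grip scene 0.55 [0.436 0.133 0.157]
crank_grip scene 0.37 [ 0.589 -0.016  0.064]
crank_grip top 0.47 [0.432 0.131 0.152]
crank_axis scene 0.57 [0.484 0.138 0.157]
crank_axis top 0.66 [0.484 0.143 0.155]
carriage_mid scene 0.8 [0.593 0.036 0.028]
carriage_mid scene 0.51 [0.594 0.037 0.027]
carriage_mid scene 0.34 [0.591 0.041 0.029]
carriage_mid scene 0.31 [0.588 0.035 0.059]
carriage_mid top 0.53 [0.59  0.037 0.03 ]
jar_1_center scene 0.95 [ 0.4   -0.428  0.026]
jar_1_center scene 0.91 [ 0.394 -0.229  0.027]
jar_1_center scene 0.81 [0.588 0.038 0.057]
jar_1_center top 0.83 [ 0.396 -0.232  0.03 ]
jar_1_center top 0.59 [ 0.402 -0.431  0.032]
jar_1_center top 0.49 [ 0.424 -0.32   0.03 ]
```

View pics/g5.png

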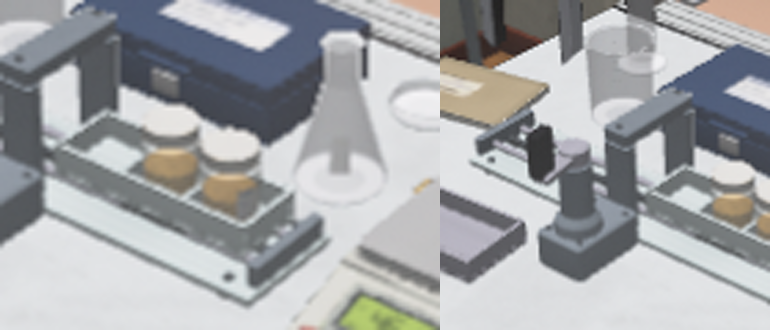

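Run:
```python
from h import *
c=snap("scene","f1.png",(100,60,420,300),2)
s=manip.get_state()["tcp_pos"];print(proj(c,s),proj(c,(.436,.131,.154)))
```

```text
[223.70262313 186.85953211] [225.45576562 212.86678422]
```

View pics/f1.png

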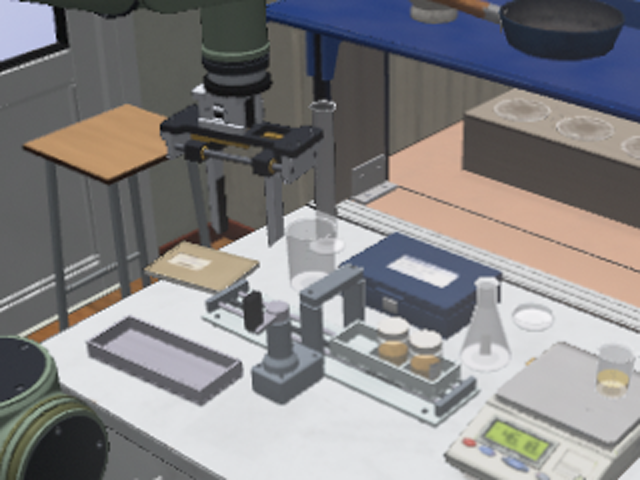

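Call:
{"api": "apply_moves", "payload": {"motion": "0 0 -0.045 0 0 0;0 0 -0.088 0 0 0;0 0 -0.088 0 0 0;0 0 -0.088 0 0 0;0 0 -0.088 0 0 0"}}

```text
time_s: 13.7
tcp_pos: [0.4384, 0.1311, 0.1402]
ee_rot: [3.122, 0.346, 0.007]
wrist_force: [0.4, 0.7, 0.7]
grip_width: 0.0652
```

Call:
{"api": "apply_moves", "payload": {"motion": "0 0 0 0 0 0;0 0 0 0 0 0;0 0 0 0 0 0;0 0 0 0 0 0;0 0 0 0 0 0;0 0 0 0 0 0", "grip": 0.9, "grip_force": 12}}

```text
time_s: 14.3
tcp_pos: [0.4362, 0.1308, 0.1377]
ee_rot: [3.122, 0.346, -0.0]
wrist_force: [-0.8, -0.2, -0.4]
grip_width: 0.0205
```

Call:
{"api": "apply_moves", "payload": {"motion": "0 0 0 0 0 0;0 0 0 0 0 0;0 0 0 0 0 0;0 0 0 0 0 0"}}

```text
time_s: 14.7
tcp_pos: [0.4361, 0.1308, 0.1376]
ee_rot: [-3.122, -0.346, 0.001]
wrist_force: [0.1, 0.4, 0.2]
grip_width: 0.014
```

Run:
```python
from h import *
s=manip.get_state();print(s["ft_torque"],s["wrist_force"])
for k in("scene","top"):
  c=manip.camera(k)
  for n in("crank_grip","crank_axis"):
    for r in manip.spot_point(n,k): print(n,k,round(r["p"],2),np.round(r["location"],3))
```

```text
[ 0.02693641  0.31993987 -0.12226752] [0.08331461 0.41328498 0.17200377]
crank_grip scene 0.75 [0.594 0.146 0.001]
crank_axis scene 0.64 [0.485 0.14  0.153]
crank_axis top 0.96 [0.486 0.145 0.157]
```

```bash
cat > rows.py <<'E'
import numpy as np,sys
a0,st,n=map(float,sys.argv[1:4]); pre=int(sys.argv[4]) if len(sys.argv)>4 else 0
r=["0 0 0 0 0 0"]*pre
for i in range(1,int(n)+1):
    a=a0+st*i; d=.05*np.array([-np.cos(a)+np.cos(a0),-np.sin(a)+np.sin(a0)])
    r.append(f"{d[0]:.4f} {d[1]:.4f} 0 0 0 {st*i:.2f}")
print("from",a0,"to",a0+st*n);print(";".join(r))
E
python3 rows.py 0.2154 .14 12; python3 rows.py 1.8954 .14 12; python3 rows.py 3.5754 .14 4
```

```text
from 0.2154 to 1.8954000000000002
0.0020 -0.0067 0 0 0 0.14;0.0049 -0.0131 0 0 0 0.28;0.0086 -0.0190 0 0 0 0.42;0.0131 -0.0243 0 0 0 0.56;0.0184 -0.0290 0 0 0 0.70;0.0242 -0.0328 0 0 0 0.84;0.0305 -0.0358 0 0 0 0.98;0.0372 -0.0379 0 0 0 1.12;0.0441 -0.0391 0 0 0 1.26;0.0511 -0.0393 0 0 0 1.40;0.0580 -0.0385 0 0 0 1.54;0.0648 -0.0367 0 0 0 1.68
from 1.8954 to 3.5754
0.0065 0.0027 0 0 0 0.14;0.0125 0.0063 0 0 0 0.28;0.0179 0.0106 0 0 0 0.42;0.0227 0.0157 0 0 0 0.56;0.0268 0.0214 0 0 0 0.70;0.0300 0.0276 0 0 0 0.84;0.0323 0.0342 0 0 0 0.98;0.0337 0.0411 0 0 0 1.12;0.0340 0.0481 0 0 0 1.26;0.0335 0.0550 0 0 0 1.40;0.0319 0.0619 0 0 0 1.54;0.0294 0.0684 0 0 0 1.68
from 3.5754 to 4.135400000000001
-0.0034 0.0061 0 0 0 0.14;-0.0076 0.0117 0 0 0 0.28;-0.0125 0.0167 0 0 0 0.42;-0.0181 0.0209 0 0 0 0.56
```

Call:
{"api": "apply_moves", "payload": {"motion": "0.002 -0.0067 0 0 0 0.14;0.0049 -0.0131 0 0 0 0.28;0.0086 -0.019 0 0 0 0.42;0.0131 -0.0243 0 0 0 0.56;0.0184 -0.029 0 0 0 0.70;0.0242 -0.0328 0 0 0 0.84;0.0305 -0.0358 0 0 0 0.98;0.0372 -0.0379 0 0 0 1.12;0.0441 -0.0391 0 0 0 1.26;0.0511 -0.0393 0 0 0 1.40;0.058 -0.0385 0 0 0 1.54;0.0648 -0.0367 0 0 0 1.68", "grip_force": 20}}

```text
time_s: 16.2
tcp_pos: [0.5018, 0.0919, 0.1376]
ee_rot: [1.818, 2.559, -0.005]
wrist_force: [0.8, -4.8, 0.1]
grip_width: 0.0141
```

Run:
```python
from h import *
s=manip.get_state();print(s["tcp_pos"],s["ft_torque"],s["wrist_force"],s["joints"].round(2))
c=manip.camera("scene");manip.camera("top")
for k in("scene","top"):
  for n in("carriage_mid","jar_1_center"):
    for r in manip.spot_point(n,k): print(n,k,round(r["p"],2),np.round(r["location"],3))
```

```text
[0.50179589 0.0919275  0.13763436] [-0.83901136 -0.00101892 -0.04799643] [ 0.82813453 -4.82314436  0.11703171] [ 0.01  0.11  1.75 -0.    1.29 -0.32]
carriage_mid scene 0.59 [0.59  0.066 0.028]
jar_1_center scene 0.95 [ 0.392 -0.229  0.028]
jar_1_center scene 0.66 [ 0.399 -0.427  0.03 ]
jar_1_center scene 0.62 [0.588 0.067 0.06 ]
jar_1_center scene 0.17 [0.591 0.065 0.03 ]
carriage_mid top 0.73 [0.592 0.069 0.032]
carriage_mid top 0.37 [0.588 0.066 0.062]
jar_1_center top 0.68 [ 0.395 -0.234  0.029]
jar_1_center top 0.62 [0.588 0.065 0.06 ]
jar_1_center top 0.61 [ 0.401 -0.428  0.03 ]
```

Call:
{"api": "apply_moves", "payload": {"motion": "0.0065 0.0027 0 0 0 0.14;0.0125 0.0063 0 0 0 0.28;0.0179 0.0106 0 0 0 0.42;0.0227 0.0157 0 0 0 0.56;0.0268 0.0214 0 0 0 0.70;0.03 0.0276 0 0 0 0.84;0.0323 0.0342 0 0 0 0.98;0.0337 0.0411 0 0 0 1.12;0.034 0.0481 0 0 0 1.26;0.0335 0.055 0 0 0 1.40;0.0319 0.0619 0 0 0 1.54;0.0294 0.0684 0 0 0 1.68"}}

```text
time_s: 17.7
tcp_pos: [0.5322, 0.162, 0.1377]
ee_rot: [-0.688, 3.062, -0.003]
wrist_force: [4.3, -2.5, -2.3]
grip_width: 0.014
```

Call:
{"api": "apply_moves", "payload": {"motion": "-0.0034 0.0061 0 0 0 0.14;-0.0076 0.0117 0 0 0 0.28;-0.0125 0.0167 0 0 0 0.42;-0.0181 0.0209 0 0 0 0.56;-0.0181 0.0209 0 0 0 0.56;-0.0181 0.0209 0 0 0 0.56"}}

```text
time_s: 18.3
tcp_pos: [0.5133, 0.1834, 0.1377]
ee_rot: [-1.499, 2.759, -0.002]
wrist_force: [4.8, -0.4, -3.7]
grip_width: 0.014
```

```bash
python3 - <<'E'
from h import *
s=manip.get_state();print(s["tcp_pos"],s["ft_torque"],s["wrist_force"],s["joints"].round(2))
E
python3 rows.py 4.1354 .14 7 5; python3 rows.py 5.1154 .14 12;python3 rows.py 6.7954 .1204 4
```

```text
[0.51328604 0.18343232 0.13768984] [-0.11831456 -0.83815861  0.28714075] [ 4.84310184 -0.43262952 -3.68868105] [ 0.18  0.18  1.66 -0.    1.3  -2.38]
from 4.1354 to 5.1154
0 0 0 0 0 0;0 0 0 0 0 0;0 0 0 0 0 0;0 0 0 0 0 0;0 0 0 0 0 0;-0.0061 0.0034 0 0 0 0.14;-0.0126 0.0059 0 0 0 0.28;-0.0195 0.0075 0 0 0 0.42;-0.0264 0.0081 0 0 0 0.56;-0.0334 0.0077 0 0 0 0.70;-0.0403 0.0064 0 0 0 0.84;-0.0469 0.0041 0 0 0 0.98
from 5.1154 to 6.795400000000001
-0.0062 -0.0032 0 0 0 0.14;-0.0119 -0.0072 0 0 0 0.28;-0.0171 -0.0120 0 0 0 0.42;-0.0214 -0.0174 0 0 0 0.56;-0.0250 -0.0234 0 0 0 0.70;-0.0277 -0.0299 0 0 0 0.84;-0.0295 -0.0367 0 0 0 0.98;-0.0303 -0.0436 0 0 0 1.12;-0.0302 -0.0506 0 0 0 1.26;-0.0290 -0.0575 0 0 0 1.40;-0.0270 -0.0642 0 0 0 1.54;-0.0240 -0.0705 0 0 0 1.68
from 6.7954 to 7.277
0.0033 -0.0051 0 0 0 0.12;0.0071 -0.0097 0 0 0 0.24;0.0115 -0.0138 0 0 0 0.36;0.0163 -0.0174 0 0 0 0.48
```

Call:
{"api": "apply_moves", "payload": {"motion": "0 0 0 0 0 0;0 0 0 0 0 0;0 0 0 0 0 0;0 0 0 0 0 -0.15;0 0 0 0 0 -0.30;0 0 0 0 0 -0.45;0 0 0 0 0 -0.60;0 0 0 0 0 -0.75;0 0 0 0 0 -0.90;0 0 0 0 0 -1.05;0 0 0 0 0 -1.20;0 0 0 0 0 -1.35", "grip": 0.15}}

```text
time_s: 19.5
tcp_pos: [0.5119, 0.1836, 0.1376]
ee_rot: [-0.559, -3.09, -0.0]
wrist_force: [0.5, -0.7, 0.1]
grip_width: 0.0402
```

Call:
{"api": "apply_moves", "payload": {"motion": "0 0 0 0 0 -0.15;0 0 0 0 0 -0.30;0 0 0 0 0 -0.45;0 0 0 0 0 -0.60;0 0 0 0 0 -0.75;0 0 0 0 0 -0.90;0 0 0 0 0 -1.05;0 0 0 0 0 -1.20;0 0 0 0 0 -1.35;0 0 0 0 0 -1.50;0 0 0 0 0 -1.65;0 0 0 0 0 -1.79"}}

```text
time_s: 20.7
tcp_pos: [0.5119, 0.1836, 0.1376]
ee_rot: [-2.761, -1.497, 0.001]
wrist_force: [0.4, 0.4, -0.7]
grip_width: 0.0398
```

Call:
{"api": "apply_moves", "payload": {"motion": "0 0 0 0 0 0;0 0 0 0 0 0;0 0 0 0 0 0;0 0 0 0 0 0;0 0 0 0 0 0", "grip": 0.9}}

```text
time_s: 21.2
tcp_pos: [0.5126, 0.1833, 0.1377]
ee_rot: [2.755, 1.508, 0.001]
wrist_force: [1.3, -0.2, -0.2]
grip_width: 0.0136
```

Call:
{"api": "apply_moves", "payload": {"motion": "0 0 0 0 0 0;-0.0061 0.0034 0 0 0 0.14;-0.0126 0.0059 0 0 0 0.28;-0.0195 0.0075 0 0 0 0.42;-0.0264 0.0081 0 0 0 0.56;-0.0334 0.0077 0 0 0 0.70;-0.0403 0.0064 0 0 0 0.84;-0.0469 0.0041 0 0 0 0.98"}}

```text
time_s: 22.0
tcp_pos: [0.4658, 0.1866, 0.1376]
ee_rot: [1.714, 2.63, -0.001]
wrist_force: [2.0, -3.8, -1.5]
grip_width: 0.0141
```

Call:
{"api": "apply_moves", "payload": {"motion": "-0.0062 -0.0032 0 0 0 0.14;-0.0119 -0.0072 0 0 0 0.28;-0.0171 -0.012 0 0 0 0.42;-0.0214 -0.0174 0 0 0 0.56;-0.025 -0.0234 0 0 0 0.70;-0.0277 -0.0299 0 0 0 0.84;-0.0295 -0.0367 0 0 0 0.98;-0.0303 -0.0436 0 0 0 1.12;-0.0302 -0.0506 0 0 0 1.26;-0.029 -0.0575 0 0 0 1.40;-0.027 -0.0642 0 0 0 1.54;-0.024 -0.0705 0 0 0 1.68"}}

```text
time_s: 23.2
tcp_pos: [0.4421, 0.1159, 0.1377]
ee_rot: [-0.813, 3.033, -0.003]
wrist_force: [2.4, -2.2, -2.7]
grip_width: 0.014
```

Call:
{"api": "apply_moves", "payload": {"motion": "0.0033 -0.0051 0 0 0 0.12;0.0071 -0.0097 0 0 0 0.24;0.0115 -0.0138 0 0 0 0.36;0.0163 -0.0174 0 0 0 0.48;0.0163 -0.0174 0 0 0 0.48"}}

```text
time_s: 23.7
tcp_pos: [0.4587, 0.0982, 0.1377]
ee_rot: [-1.503, 2.758, -0.004]
wrist_force: [2.5, -5.0, -2.9]
grip_width: 0.0139
```

```bash
python3 - <<'E'
from h import *
s=manip.get_state();print(s["joints"].round(2))
c=manip.camera("scene");manip.camera("top")
cv2.imwrite("pics/m1.png",cv2.resize(c["frame"][160:280,190:350],(640,480),interpolation=2)[:,:,::-1])
for k in("scene","top"):
  for n in("carriage_mid","jar_1_center"):
    for r in manip.spot_point(n,k): print(n,k,round(r["p"],2),np.round(r["location"],3))
E
python3 rows.py 7.277 .14 12;python3 rows.py 8.957 .14 10;python3 rows.py 10.357 .0624 1
```

```text
[ 0.03  0.02  1.84 -0.    1.28 -2.54]
carriage_mid scene 0.81 [0.589 0.157 0.029]
carriage_mid scene 0.62 [0.59  0.212 0.027]
carriage_mid scene 0.53 [0.589 0.158 0.029]
jar_1_center scene 0.89 [ 0.401 -0.426  0.032]
jar_1_center scene 0.64 [ 0.391 -0.232  0.03 ]
jar_1_center scene 0.45 [0.586 0.159 0.058]
carriage_mid top 0.62 [0.589 0.161 0.033]
jar_1_center top 0.79 [ 0.403 -0.427  0.033]
jar_1_center top 0.72 [ 0.396 -0.231  0.027]
jar_1_center top 0.59 [0.589 0.156 0.064]
from 7.277 to 8.957
0.0061 -0.0034 0 0 0 0.14;0.0126 -0.0059 0 0 0 0.28;0.0195 -0.0075 0 0 0 0.42;0.0264 -0.0081 0 0 0 0.56;0.0334 -0.0077 0 0 0 0.70;0.0403 -0.0064 0 0 0 0.84;0.0469 -0.0041 0 0 0 0.98;0.0531 -0.0009 0 0 0 1.12;0.0588 0.0031 0 0 0 1.26;0.0639 0.0079 0 0 0 1.40;0.0683 0.0134 0 0 0 1.54;0.0719 0.0194 0 0 0 1.68
from 8.957 to 10.357000000000001
0.0027 0.0064 0 0 0 0.14;0.0045 0.0132 0 0 0 0.28;0.0053 0.0202 0 0 0 0.42;0.0052 0.0271 0 0 0 0.56;0.0040 0.0341 0 0 0 0.70;0.0019 0.0407 0 0 0 0.84;-0.0010 0.0471 0 0 0 0.98;-0.0049 0.0529 0 0 0 1.12;-0.0095 0.0581 0 0 0 1.26;-0.0148 0.0627 0 0 0 1.40
from 10.357 to 10.4194
-0.0026 0.0018 0 0 0 0.06
```

View pics/m1.png

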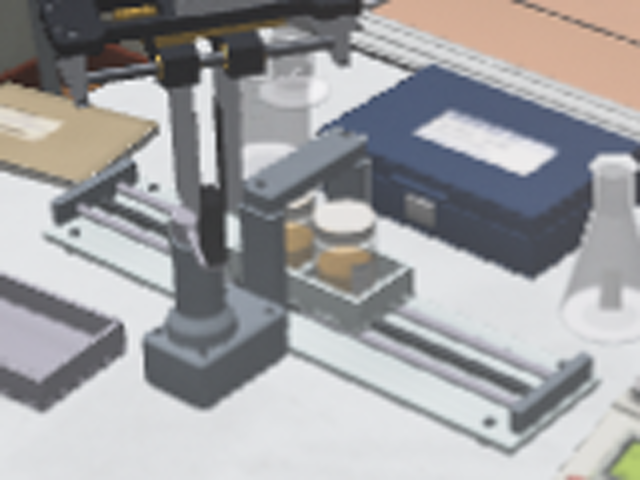

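The carriage is passing under the arch with both jars upright. I'll re-grip and continue.

Call:
{"api": "apply_moves", "payload": {"motion": "0 0 0 0 0 0;0 0 0 0 0 0;0 0 0 0 0 0;0 0 0 0 0 -0.15;0 0 0 0 0 -0.30;0 0 0 0 0 -0.45;0 0 0 0 0 -0.60;0 0 0 0 0 -0.75;0 0 0 0 0 -0.90;0 0 0 0 0 -1.05;0 0 0 0 0 -1.20;0 0 0 0 0 -1.35", "grip": 0.15}}

```text
time_s: 25.2
tcp_pos: [0.4574, 0.1002, 0.1377]
ee_rot: [-0.558, -3.091, -0.001]
wrist_force: [-0.5, -0.7, -0.8]
grip_width: 0.04
```

Call:
{"api": "apply_moves", "payload": {"motion": "0 0 0 0 0 -0.15;0 0 0 0 0 -0.30;0 0 0 0 0 -0.45;0 0 0 0 0 -0.60;0 0 0 0 0 -0.75;0 0 0 0 0 -0.90;0 0 0 0 0 -1.05;0 0 0 0 0 -1.20;0 0 0 0 0 -1.35;0 0 0 0 0 -1.50;0 0 0 0 0 -1.65;0 0 0 0 0 -1.79"}}

```text
time_s: 26.4
tcp_pos: [0.4574, 0.1002, 0.1377]
ee_rot: [-2.76, -1.498, 0.0]
wrist_force: [0.6, 0.9, 0.4]
grip_width: 0.04
```

Call:
{"api": "apply_moves", "payload": {"motion": "0 0 0 0 0 0;0 0 0 0 0 0;0 0 0 0 0 0;0 0 0 0 0 0;0 0 0 0 0 0;0 0 0 0 0 0", "grip": 0.9}}

```text
time_s: 27.0
tcp_pos: [0.4582, 0.0994, 0.1377]
ee_rot: [2.756, 1.507, 0.001]
wrist_force: [2.1, -1.3, -0.9]
grip_width: 0.0139
```

Call:
{"api": "apply_moves", "payload": {"motion": "0.0061 -0.0034 0 0 0 0.14;0.0126 -0.0059 0 0 0 0.28;0.0195 -0.0075 0 0 0 0.42;0.0264 -0.0081 0 0 0 0.56;0.0334 -0.0077 0 0 0 0.70;0.0403 -0.0064 0 0 0 0.84;0.0469 -0.0041 0 0 0 0.98;0.0531 -0.0009 0 0 0 1.12;0.0588 0.0031 0 0 0 1.26;0.0639 0.0079 0 0 0 1.40;0.0683 0.0134 0 0 0 1.54;0.0719 0.0194 0 0 0 1.68"}}

```text
time_s: 28.2
tcp_pos: [0.5304, 0.118, 0.1377]
ee_rot: [0.708, 3.059, -0.003]
wrist_force: [1.7, -1.6, -0.3]
grip_width: 0.0136
```

Call:
{"api": "apply_moves", "payload": {"motion": "0.0027 0.0064 0 0 0 0.14;0.0045 0.0132 0 0 0 0.28;0.0053 0.0202 0 0 0 0.42;0.0052 0.0271 0 0 0 0.56;0.004 0.0341 0 0 0 0.70;0.0019 0.0407 0 0 0 0.84;-0.001 0.0471 0 0 0 0.98;-0.0049 0.0529 0 0 0 1.12;-0.0095 0.0581 0 0 0 1.26;-0.0148 0.0627 0 0 0 1.40;-0.0174 0.0645 0 0 0 1.46;-0.0174 0.0645 0 0 0 1.46"}}

```text
time_s: 29.4
tcp_pos: [0.5126, 0.1825, 0.1377]
ee_rot: [1.507, -2.756, 0.004]
wrist_force: [2.5, -3.4, -0.8]
grip_width: 0.0138
```

Call:
{"api": "apply_moves", "payload": {"motion": "0 0 0 0 0 0;0 0 0 0 0 0;0 0 0 0 0 0;0 0 0 0 0 -0.15;0 0 0 0 0 -0.30;0 0 0 0 0 -0.45;0 0 0 0 0 -0.60;0 0 0 0 0 -0.75;0 0 0 0 0 -0.90;0 0 0 0 0 -1.05;0 0 0 0 0 -1.20;0 0 0 0 0 -1.35", "grip": 0.15}}

```text
time_s: 30.6
tcp_pos: [0.5119, 0.1839, 0.1376]
ee_rot: [-0.558, -3.091, -0.001]
wrist_force: [-0.5, 0.1, -0.1]
grip_width: 0.0401
```

Call:
{"api": "apply_moves", "payload": {"motion": "0 0 0 0 0 -0.15;0 0 0 0 0 -0.30;0 0 0 0 0 -0.45;0 0 0 0 0 -0.60;0 0 0 0 0 -0.75;0 0 0 0 0 -0.90;0 0 0 0 0 -1.05;0 0 0 0 0 -1.20;0 0 0 0 0 -1.35;0 0 0 0 0 -1.50;0 0 0 0 0 -1.65;0 0 0 0 0 -1.79"}}

```text
time_s: 31.8
tcp_pos: [0.5119, 0.1839, 0.1376]
ee_rot: [-2.76, -1.498, 0.001]
wrist_force: [0.1, -0.1, 1.2]
grip_width: 0.0403
```

Call:
{"api": "apply_moves", "payload": {"motion": "0 0 0 0 0 0;0 0 0 0 0 0;0 0 0 0 0 0;0 0 0 0 0 0;0 0 0 0 0 0;0 0 0 0 0 0", "grip": 0.9}}

```text
time_s: 32.4
tcp_pos: [0.5126, 0.1834, 0.1377]
ee_rot: [2.756, 1.508, 0.001]
wrist_force: [1.9, -1.1, -1.6]
grip_width: 0.0139
```

```bash
python3 rows.py 10.419 .14 12;python3 rows.py 12.099 .116 4
```

```text
from 10.419 to 12.099
-0.0061 0.0034 0 0 0 0.14;-0.0126 0.0059 0 0 0 0.28;-0.0195 0.0075 0 0 0 0.42;-0.0264 0.0081 0 0 0 0.56;-0.0334 0.0077 0 0 0 0.70;-0.0403 0.0064 0 0 0 0.84;-0.0469 0.0041 0 0 0 0.98;-0.0531 0.0009 0 0 0 1.12;-0.0588 -0.0031 0 0 0 1.26;-0.0639 -0.0079 0 0 0 1.40;-0.0683 -0.0134 0 0 0 1.54;-0.0719 -0.0194 0 0 0 1.68
from 12.099 to 12.563
-0.0023 -0.0053 0 0 0 0.12;-0.0040 -0.0109 0 0 0 0.23;-0.0050 -0.0166 0 0 0 0.35;-0.0054 -0.0224 0 0 0 0.46
```

Call:
{"api": "apply_moves", "payload": {"motion": "-0.0061 0.0034 0 0 0 0.14;-0.0126 0.0059 0 0 0 0.28;-0.0195 0.0075 0 0 0 0.42;-0.0264 0.0081 0 0 0 0.56;-0.0334 0.0077 0 0 0 0.70;-0.0403 0.0064 0 0 0 0.84;-0.0469 0.0041 0 0 0 0.98;-0.0531 0.0009 0 0 0 1.12;-0.0588 -0.0031 0 0 0 1.26;-0.0639 -0.0079 0 0 0 1.40;-0.0683 -0.0134 0 0 0 1.54;-0.0719 -0.0194 0 0 0 1.68"}}

```text
time_s: 33.6
tcp_pos: [0.4409, 0.163, 0.1376]
ee_rot: [0.709, 3.058, -0.002]
wrist_force: [3.1, -2.2, -2.9]
grip_width: 0.0137
```

Call:
{"api": "apply_moves", "payload": {"motion": "-0.0023 -0.0053 0 0 0 0.12;-0.004 -0.0109 0 0 0 0.23;-0.005 -0.0166 0 0 0 0.35;-0.0054 -0.0224 0 0 0 0.46;-0.0054 -0.0224 0 0 0 0.46;-0.0054 -0.0224 0 0 0 0.46"}}

```text
time_s: 34.2
tcp_pos: [0.4356, 0.1407, 0.1376]
ee_rot: [0.006, 3.14, -0.003]
wrist_force: [4.1, -4.0, -3.2]
grip_width: 0.0136
```

Run:
```python
from h import *
s=manip.get_state();print(s["joints"].round(2),s["ft_torque"])
c=manip.camera("scene");manip.camera("top")
cv2.imwrite("pics/m2.png",cv2.resize(c["frame"][160:280,170:330],(640,480),interpolation=2)[:,:,::-1])
for k in("scene","top"):
  for n in("carriage_mid","jar_1_center","tray_floor"):
    for r in manip.spot_point(n,k): print(n,k,round(r["p"],2),np.round(r["location"],3))
```

```text
[ 0.12 -0.01  1.87 -0.    1.28 -1.44] [-0.85445576 -0.67687101 -0.15042321]
carriage_mid scene 0.7 [0.586 0.248 0.029]
jar_1_center scene 0.64 [ 0.391 -0.231  0.029]
jar_1_center scene 0.59 [ 0.399 -0.426  0.029]
jar_1_center scene 0.53 [0.588 0.249 0.057]
tray_floor scene 0.85 [0.431 0.308 0.006]
carriage_mid top 0.77 [0.585 0.246 0.032]
jar_1_center top 0.87 [ 0.399 -0.43   0.032]
jar_1_center top 0.78 [0.586 0.246 0.062]
jar_1_center top 0.72 [ 0.393 -0.233  0.027]
tray_floor top 0.84 [0.43  0.304 0.002]
```

View pics/m2.png

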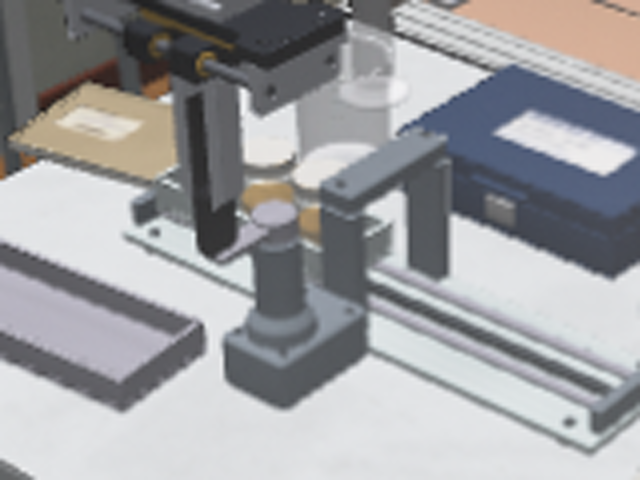

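Call:
{"api": "apply_moves", "payload": {"motion": "0 -0.0025 0 0 0 0.05;0 -0.005 0 0 0 0.1;0 -0.005 0 0 0 0.1;0 -0.005 0 0 0 0.1"}}

```text
time_s: 35.0
tcp_pos: [0.4356, 0.1398, 0.1377]
ee_rot: [-0.15, 3.136, 0.01]
wrist_force: [3.6, 5.8, -3.8]
grip_width: 0.014
```

Call:
{"api": "apply_moves", "payload": {"motion": "0 0 0 0 0 0;0 0 0 0 0 0;0 0 0 0 0 0;0 0 0.045 0 0 0;0 0 0.08 0 0 -0.15;0.03 0.022 0.08 0 0 -0.30;0.06 0.044 0.08 0 0 -0.45;0.09 0.066 0.08 0 0 -0.60;0.12 0.088 0.08 0 0 -0.75;0.151 0.112 0.08 0 0 -0.9;0.151 0.112 0.08 0 0 -1.05;0.151 0.112 0.08 0 0 -1.2", "grip": 0.15}}

```text
time_s: 36.2
tcp_pos: [0.5861, 0.2494, 0.2162]
ee_rot: [-1.65, -2.671, 0.003]
wrist_force: [-0.5, -0.3, 0.4]
grip_width: 0.0403
```

Call:
{"api": "apply_moves", "payload": {"motion": "0 0 0 0 0 -0.15;0 0 0 0 0 -0.30;0 0 -0.06 0 0 -0.46;0 0 -0.06 0 0 -0.46;0 0 -0.06 0 0 -0.46", "grip": -0.38}}

```text
time_s: 36.7
tcp_pos: [0.5832, 0.248, 0.1543]
ee_rot: [-2.205, -2.232, 0.011]
wrist_force: [0.3, 0.4, 0.5]
grip_width: 0.0649
```

Run:
```python
from h import *
s=manip.get_state();print(s["joints"].round(2),s["tcp_pos"],s["ee_rot"])
c=manip.camera("scene");manip.camera("top")
cv2.imwrite("pics/m3.png",cv2.resize(c["frame"][150:255,180:320],(640,480),interpolation=2)[:,:,::-1])
print(proj(c,(.587,.2475,.092)),proj(c,(.588,.193,.092)))
for k in("scene","top"):
  for n in("carriage_mid","jar_1_center","tray_floor"):
    for r in manip.spot_point(n,k): print(n,k,round(r["p"],2),np.round(r["location"],3))
```

```text
[0.27 0.36 1.41 0.   1.39 0.25] [0.58315333 0.24797585 0.15432897] [-2.20474362 -2.23238477  0.01065563]
[235.48918096 196.18108981] [250.29603153 202.31181363]
carriage_mid scene 0.55 [0.588 0.252 0.028]
jar_1_center scene 0.86 [ 0.401 -0.424  0.03 ]
jar_1_center scene 0.83 [ 0.394 -0.233  0.028]
jar_1_center scene 0.5 [0.586 0.246 0.059]
tray_floor scene 0.75 [0.427 0.306 0.003]
carriage_mid top 0.76 [0.589 0.249 0.033]
jar_1_center top 0.81 [ 0.394 -0.231  0.027]
jar_1_center top 0.81 [ 0.4   -0.427  0.03 ]
jar_1_center top 0.56 [0.585 0.248 0.06 ]
jar_1_center top 0.53 [0.593 0.248 0.032]
tray_floor top 0.93 [0.427 0.307 0.004]
```

View pics/m3.png

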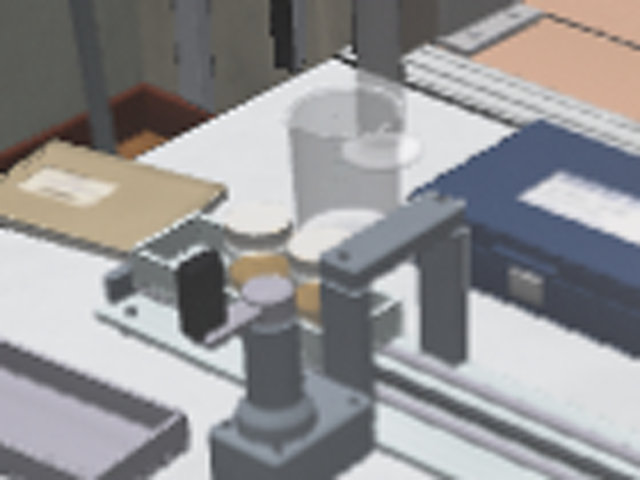

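Call:
{"api": "apply_moves", "payload": {"motion": "-0.001 -0.001 -0.045 0 0 0;-0.001 -0.001 -0.085 0 0 0;-0.001 -0.001 -0.096 0 0 0;-0.001 -0.001 -0.096 0 0 0;-0.001 -0.001 -0.096 0 0 0"}}

```text
time_s: 37.6
tcp_pos: [0.5865, 0.2482, 0.0636]
ee_rot: [2.209, 2.232, 0.004]
wrist_force: [-0.3, 0.1, 0.4]
grip_width: 0.0646
```

Call:
{"api": "apply_moves", "payload": {"motion": "0 0 0 0 0 0;0 0 0 0 0 0;0 0 0 0 0 0;0 0 0 0 0 0;0 0 0 0 0 0;0 0 0.03 0 0 0;0 0 0.06 0 0 0;0 0 0.06 0 0 0", "grip": 0.6, "grip_force": 20}}

```text
time_s: 38.4
tcp_pos: [0.5883, 0.2487, 0.1266]
ee_rot: [2.207, 2.229, 0.012]
wrist_force: [0.6, 0.5, 0.8]
grip_width: 0.0237
```

Call:
{"api": "apply_moves", "payload": {"motion": "0 0 0.02 0 0 0;0 0 0.02 0 0 0"}}

```text
time_s: 38.6
tcp_pos: [0.5861, 0.2481, 0.1432]
ee_rot: [2.209, 2.231, 0.005]
wrist_force: [-0.1, -0.4, 0.8]
grip_width: 0.0188
```

Run:
```python
from h import *
s=manip.get_state();print(s["tcp_pos"],s["grip_width"],s["wrist_force"])
c=manip.camera("scene");manip.camera("top")
cv2.imwrite("pics/m4.png",cv2.resize(c["frame"][130:265,170:350],(640,480),interpolation=2)[:,:,::-1])
for k in("scene","top"):
  for n in("carriage_mid","jar_1_center"):
    for r in manip.spot_point(n,k): print(n,k,round(r["p"],2),np.round(r["location"],3))
```

```text
[0.58608415 0.24812952 0.14321533] 0.01878684623822451 [-0.11119108 -0.36381718  0.77100128]
carriage_mid scene 0.82 [0.59  0.251 0.027]
jar_1_center scene 0.7 [0.594 0.248 0.06 ]
jar_1_center scene 0.69 [0.719 0.298 0.046]
jar_1_center scene 0.64 [ 0.398 -0.428  0.03 ]
jar_1_center scene 0.61 [ 0.392 -0.228  0.027]
carriage_mid top 0.95 [0.589 0.248 0.033]
carriage_mid top 0.58 [0.59  0.144 0.107]
jar_1_center top 0.61 [0.595 0.248 0.061]
jar_1_center top 0.61 [ 0.401 -0.43   0.031]
jar_1_center top 0.51 [ 0.394 -0.231  0.028]
```

View pics/m4.png

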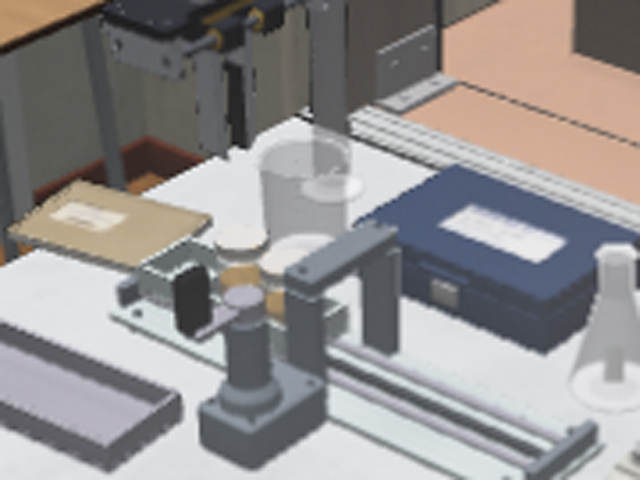

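Call:
{"api": "apply_moves", "payload": {"motion": "0.005 0 0 0 0 0;0.005 0 0 0 0 0;0.005 0 0 0 0 0;0.005 0 0 0 0 0;0.005 0 0 0 0 0;0.005 0 0 0 0 0;0.005 0 0 0 0 0;0.005 0 -0.04 0 0 0;0.005 0 -0.075 0 0 0;0.005 0 -0.084 0 0 0;0.005 0 -0.084 0 0 0;0.005 0 -0.084 0 0 0", "grip": -0.38}}

```text
time_s: 40.1
tcp_pos: [0.5913, 0.2481, 0.0593]
ee_rot: [2.209, 2.232, 0.004]
wrist_force: [0.3, 0.2, 0.9]
grip_width: 0.065
```

Call:
{"api": "apply_moves", "payload": {"motion": "0 0 0 0 0 0;0 0 0 0 0 0;0 0 0 0 0 0;0 0 0 0 0 0;0 0 0 0 0 0;0 0 0 0 0 0;0 0 0 0 0 0", "grip": 0.6, "grip_force": 25}}

```text
time_s: 40.8
tcp_pos: [0.5911, 0.248, 0.0589]
ee_rot: [2.209, 2.232, 0.003]
wrist_force: [0.9, 0.6, 6.7]
grip_width: 0.041
```

Call:
{"api": "apply_moves", "payload": {"motion": "0 0 0.02 0 0 0;0 0 0.05 0 0 0;0 0 0.05 0 0 0;0 0 0.05 0 0 0"}}

```text
time_s: 41.2
tcp_pos: [0.5897, 0.2477, 0.1072]
ee_rot: [-2.21, -2.232, 0.0]
wrist_force: [-0.2, -0.5, -0.4]
grip_width: 0.0411
```

Call:
{"api": "apply_moves", "payload": {"motion": "-0.165 0.104 0 0 0 0;-0.165 0.104 0 0 0 0;-0.165 0.104 0 0 0 0;-0.165 0.104 0 0 0 0;-0.165 0.104 0 0 0 0;-0.165 0.104 -0.03 0 0 0;-0.165 0.104 -0.03 0 0 0"}}

```text
time_s: 41.9
tcp_pos: [0.4207, 0.3491, 0.0725]
ee_rot: [-2.208, -2.231, 0.017]
wrist_force: [-1.2, 0.6, -1.2]
grip_width: 0.041
```

Run:
```python
from h import *
s=manip.get_state();print(s["tcp_pos"],s["grip_width"],s["wrist_force"],s["ee_rot"])
manip.camera("scene");manip.camera("top")
for k in("scene","top"):
  for n in("tray_floor","jar_1_center"):
    for r in manip.spot_point(n,k): print(n,k,round(r["p"],2),np.round(r["location"],3))
```

```text
[0.42068364 0.34907952 0.07245599] 0.04101310580806738 [-1.16147701  0.58995256 -1.1517226 ] [-2.2078761  -2.23145887  0.01684909]
tray_floor scene 0.58 [0.43  0.308 0.005]
jar_1_center scene 0.85 [0.421 0.348 0.072]
jar_1_center scene 0.68 [ 0.393 -0.233  0.028]
jar_1_center scene 0.57 [ 0.398 -0.427  0.034]
tray_floor top 0.86 [0.431 0.306 0.006]
jar_1_center top 0.83 [ 0.4   -0.427  0.032]
jar_1_center top 0.65 [ 0.392 -0.234  0.027]
jar_1_center top 0.52 [0.424 0.348 0.078]
```

Call:
{"api": "apply_moves", "payload": {"motion": "0 0 -0.03 0 0 0;0 0 -0.036 0 0 0;0 0 -0.036 0 0 0;0 0 -0.036 0 0 0"}}

```text
time_s: 42.6
tcp_pos: [0.4255, 0.352, 0.0425]
ee_rot: [2.21, 2.232, 0.002]
wrist_force: [0.1, 0.1, -1.1]
grip_width: 0.0409
```

Now lower the last bit, release, lift, and return above the second jar at about (0.589, 0.192).

Call:
{"api": "apply_moves", "payload": {"motion": "0 0 -0.007 0 0 0;0 0 -0.007 0 0 0;0 0 -0.007 0 0 0"}}

```text
time_s: 42.9
tcp_pos: [0.425, 0.3518, 0.0349]
ee_rot: [2.21, 2.233, 0.0]
wrist_force: [-0.8, -0.1, -0.1]
grip_width: 0.041
```

Call:
{"api": "apply_moves", "payload": {"motion": "0 0 0 0 0 0;0 0 0 0 0 0;0 0 0 0 0 0;0 0 0 0 0 0;0 0 0.05 0 0 0;0 0 0.1 0 0 0;0 0 0.12 0 0 0;0.163 -0.16 0.12 0 0 0;0.163 -0.16 0.12 0 0 0;0.163 -0.16 0.12 0 0 0;0.163 -0.16 0.12 0 0 0;0.163 -0.16 0.12 0 0 0", "grip": -0.38}}

```text
time_s: 44.1
tcp_pos: [0.5904, 0.1887, 0.1548]
ee_rot: [2.212, 2.229, 0.001]
wrist_force: [-0.3, 0.5, 0.1]
grip_width: 0.0647
```

Call:
{"api": "apply_moves", "payload": {"motion": "0 0 0 0 0 0;0 0 0 0 0 0"}}

```text
time_s: 44.3
tcp_pos: [0.5878, 0.1914, 0.1543]
ee_rot: [-2.211, -2.23, 0.001]
wrist_force: [-0.2, 1.0, 0.5]
grip_width: 0.0647
```

Run:
```python
from h import *
s=manip.get_state();print(s["tcp_pos"],s["grip_width"],s["wrist_force"],s["ee_rot"])
for q in range(2):
  manip.camera("scene");manip.camera("top")
  for k in("scene","top"):
   for n in("tray_floor","jar_1_center","pocket_0"):
    for r in manip.spot_point(n,k):
      if r["location"][1]>-.1 and r["p"]>.3:print(n,k,round(r["p"],2),np.round(r["location"],3))
```

```text
[0.58775245 0.19142647 0.15429088] 0.06468443273742965 [-0.21216158  0.9990923   0.54647338] [-2.21105653e+00 -2.23021339e+00  8.29443150e-04]
tray_floor scene 0.6 [ 0.592  0.145 -0.001]
tray_floor scene 0.58 [0.43  0.305 0.004]
jar_1_center scene 0.83 [0.427 0.35  0.032]
pocket_0 scene 0.82 [0.59  0.193 0.03 ]
pocket_0 scene 0.64 [0.591 0.248 0.03 ]
pocket_0 scene 0.59 [0.587 0.303 0.03 ]
pocket_0 scene 0.48 [0.59  0.249 0.025]
pocket_0 top 0.62 [0.586 0.305 0.031]
pocket_0 top 0.56 [0.586 0.198 0.03 ]
pocket_0 top 0.45 [0.59  0.198 0.064]
tray_floor scene 0.55 [0.426 0.307 0.001]
jar_1_center scene 0.89 [0.426 0.353 0.034]
pocket_0 scene 0.96 [0.589 0.248 0.028]
pocket_0 scene 0.73 [0.588 0.195 0.031]
pocket_0 scene 0.58 [0.588 0.306 0.027]
pocket_0 top 0.7 [0.59  0.304 0.03 ]
pocket_0 top 0.68 [0.59  0.199 0.03 ]
```

Call:
{"api": "apply_moves", "payload": {"motion": "0.001 0.003 -0.045 0 0 0;0.001 0.003 -0.085 0 0 0;0.001 0.003 -0.095 0 0 0;0.001 0.003 -0.095 0 0 0;0.001 0.003 -0.095 0 0 0;0.001 0.003 -0.095 0 0 0"}}

```text
time_s: 45.7
tcp_pos: [0.5913, 0.1951, 0.0625]
ee_rot: [2.208, 2.23, 0.007]
wrist_force: [0.8, 0.3, 0.4]
grip_width: 0.065
```

Call:
{"api": "apply_moves", "payload": {"motion": "0 0 0 0 0 0;0 0 0 0 0 0;0 0 0 0 0 0;0 0 0 0 0 0;0 0 0 0 0 0;0 0 0 0 0 0;0 0 0 0 0 0", "grip": 0.6}}

```text
time_s: 46.4
tcp_pos: [0.5893, 0.1948, 0.0602]
ee_rot: [2.21, 2.232, 0.001]
wrist_force: [-1.4, -0.3, 3.6]
grip_width: 0.0409
```

Call:
{"api": "apply_moves", "payload": {"motion": "0 0 0.02 0 0 0;0 0 0.05 0 0 0;0 0 0.05 0 0 0;0 0 0.05 0 0 0"}}

```text
time_s: 46.8
tcp_pos: [0.5891, 0.1947, 0.1096]
ee_rot: [2.21, 2.232, 0.001]
wrist_force: [-0.5, -0.1, -0.3]
grip_width: 0.0404
```

Call:
{"api": "apply_moves", "payload": {"motion": "-0.158 0.067 0 0 0 0;-0.158 0.067 0 0 0 0;-0.158 0.067 0 0 0 0;-0.158 0.067 0 0 0 0;-0.158 0.067 -0.03 0 0 0;-0.158 0.067 -0.03 0 0 0;-0.158 0.067 -0.03 0 0 0"}}

```text
time_s: 47.5
tcp_pos: [0.4293, 0.261, 0.078]
ee_rot: [-2.209, -2.231, 0.006]
wrist_force: [0.7, 0.5, 0.4]
grip_width: 0.0407
```

Run:
```python
from h import *
s=manip.get_state();print(s["tcp_pos"],s["grip_width"],s["wrist_force"])
manip.camera("scene");manip.camera("top")
for k in("scene","top"):
   for n in("tray_floor","jar_1_center"):
    for r in manip.spot_point(n,k):
      if r["location"][1]>-.1 and r["p"]>.3:print(n,k,round(r["p"],2),np.round(r["location"],3))
```

```text
[0.4293476  0.26098751 0.07797249] 0.04072535699504619 [0.65938994 0.53749807 0.37191118]
tray_floor scene 0.65 [0.43  0.307 0.003]
jar_1_center scene 0.69 [0.427 0.353 0.035]
tray_floor top 0.86 [0.428 0.307 0.003]
jar_1_center top 0.37 [0.591 0.141 0.003]
```

Call:
{"api": "apply_moves", "payload": {"motion": "0 0 -0.03 0 0 0;0 0 -0.043 0 0 0;0 0 -0.043 0 0 0;0 0 -0.043 0 0 0;0 0 -0.043 0 0 0"}}

```text
time_s: 48.3
tcp_pos: [0.4318, 0.262, 0.0376]
ee_rot: [2.21, 2.232, 0.002]
wrist_force: [-0.7, -0.2, -0.3]
grip_width: 0.0409
```

Call:
{"api": "apply_moves", "payload": {"motion": "0 0 0 0 0 0;0 0 0 0 0 0;0 0 0 0 0 0;0 0 0 0 0 0;0 0 0.05 0 0 0;0 0 0.1 0 0 0;0 0 0.15 0 0 0;0 0 0.18 0 0 0;0 0 0.18 0 0 0", "grip": -0.38}}

```text
time_s: 49.2
tcp_pos: [0.4347, 0.2633, 0.2231]
ee_rot: [2.207, 2.229, 0.018]
wrist_force: [0.3, -0.9, 0.0]
grip_width: 0.0648
```

Run:
```python
from h import *
s=manip.get_state();print(s["tcp_pos"],s["grip_width"],s["wrist_force"],s["joints"].round(2))
c=manip.camera("scene");manip.camera("top")
cv2.imwrite("pics/m5.png",cv2.resize(c["frame"][150:285,130:310],(640,480),interpolation=2)[:,:,::-1])
for k in("scene","top"):
   for n in("tray_floor","jar_1_center","crank_grip","carriage_mid"):
    for r in manip.spot_point(n,k):
      if r["location"][1]>-.1 and r["p"]>.3:print(n,k,round(r["p"],2),np.round(r["location"],3))
```

```text
[0.43471738 0.26329914 0.22305081] 0.06481971102236066 [ 0.3173582  -0.93538981  0.00493713] [0.37 0.02 1.66 0.   1.45 0.36]
tray_floor scene 0.63 [0.427 0.308 0.003]
jar_1_center scene 0.84 [0.428 0.353 0.035]
jar_1_center scene 0.36 [0.589 0.247 0.027]
crank_grip scene 0.8 [0.436 0.141 0.153]
carriage_mid scene 0.56 [0.59  0.247 0.03 ]
tray_floor top 0.75 [0.43  0.304 0.005]
jar_1_center top 0.59 [0.433 0.354 0.036]
crank_grip top 0.59 [0.588 0.196 0.03 ]
crank_grip top 0.57 [0.434 0.14  0.154]
carriage_mid top 0.76 [0.587 0.249 0.035]
```

View pics/m5.png

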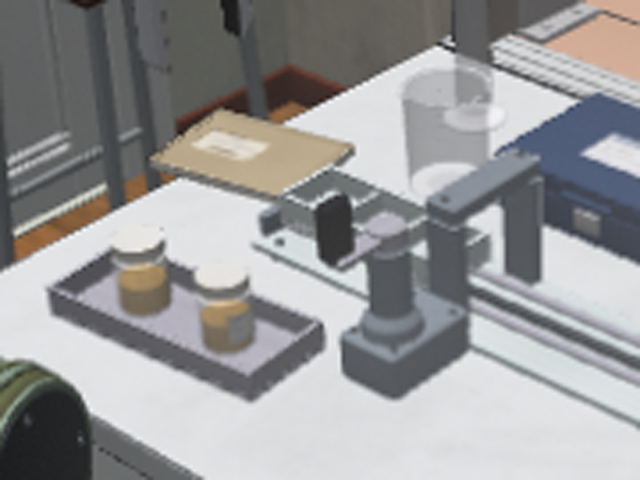

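Call:
{"api": "apply_moves", "payload": {"motion": "0.004 -0.03 0.01 0 0 0.14;0.004 -0.06 0.01 0 0 0.28;0.004 -0.09 0.01 0 0 0.42;0.004 -0.123 0.01 0 0 0.56;0.004 -0.123 0.01 0 0 0.70;0.004 -0.123 0.01 0 0 0.84;0.004 -0.123 0.01 0 0 0.98;0.004 -0.123 0.01 0 0 1.12;0.004 -0.123 0.01 0 0 1.26;0.004 -0.123 0.01 0 0 1.40;0.004 -0.123 0.01 0 0 1.54;0.004 -0.123 0.01 0 0 1.60", "grip": 0}}

```text
time_s: 50.9
tcp_pos: [0.4348, 0.1387, 0.2263]
ee_rot: [0.067, -3.14, 0.0]
wrist_force: [0.2, 0.6, 0.3]
grip_width: 0.0471
```

Call:
{"api": "apply_moves", "payload": {"motion": "0 0 0 0 0 0;0 0 0 0 0 0"}}

```text
time_s: 51.1
tcp_pos: [0.4348, 0.1387, 0.2264]
ee_rot: [0.059, -3.141, 0.0]
wrist_force: [-0.9, -0.1, -0.4]
grip_width: 0.0468
```

```bash
python3 rows.py 12.59 -.14 12; python3 rows.py 10.91 -.14 12; python3 rows.py 9.23 -.14 5;echo; python3 rows.py 8.53 -.14 12; python3 rows.py 6.85 -.14 10;python3 rows.py 5.45 -.06 1; echo;python3 rows.py 5.388 -.14 12; python3 rows.py 3.708 -.14 10;python3 rows.py 2.308 -.06 1;echo;python3 rows.py 2.247 -.14 12;python3 rows.py .567 -.117 5
```

```text
from 12.59 to 10.91
0.0003 0.0070 0 0 0 -0.14;0.0016 0.0139 0 0 0 -0.28;0.0039 0.0205 0 0 0 -0.42;0.0070 0.0267 0 0 0 -0.56;0.0110 0.0325 0 0 0 -0.70;0.0157 0.0376 0 0 0 -0.84;0.0212 0.0420 0 0 0 -0.98;0.0271 0.0457 0 0 0 -1.12;0.0336 0.0484 0 0 0 -1.26;0.0403 0.0502 0 0 0 -1.40;0.0473 0.0511 0 0 0 -1.54;0.0543 0.0510 0 0 0 -1.68
from 10.91 to 9.23
0.0069 -0.0011 0 0 0 -0.14;0.0136 -0.0031 0 0 0 -0.28;0.0199 -0.0061 0 0 0 -0.42;0.0258 -0.0099 0 0 0 -0.56;0.0311 -0.0145 0 0 0 -0.70;0.0357 -0.0197 0 0 0 -0.84;0.0395 -0.0256 0 0 0 -0.98;0.0424 -0.0320 0 0 0 -1.12;0.0445 -0.0387 0 0 0 -1.26;0.0455 -0.0456 0 0 0 -1.40;0.0457 -0.0526 0 0 0 -1.54;0.0448 -0.0595 0 0 0 -1.68
from 9.23 to 8.530000000000001
-0.0018 -0.0068 0 0 0 -0.14;-0.0046 -0.0132 0 0 0 -0.28;-0.0082 -0.0192 0 0 0 -0.42;-0.0126 -0.0246 0 0 0 -0.56;-0.0178 -0.0293 0 0 0 -0.70

from 8.53 to 6.85
-0.0057 -0.0040 0 0 0 -0.14;-0.0120 -0.0071 0 0 0 -0.28;-0.0186 -0.0094 0 0 0 -0.42;-0.0255 -0.0107 0 0 0 -0.56;-0.0325 -0.0110 0 0 0 -0.70;-0.0394 -0.0103 0 0 0 -0.84;-0.0463 -0.0087 0 0 0 -0.98;-0.0528 -0.0061 0 0 0 -1.12;-0.0589 -0.
[... 993 characters left out ...]
0.0469 0 0 0 -0.98;0.0003 -0.0531 0 0 0 -1.12;-0.0037 -0.0588 0 0 0 -1.26;-0.0086 -0.0638 0 0 0 -1.40
from 2.308 to 2.2479999999999998
-0.0023 -0.0019 0 0 0 -0.06

from 2.247 to 0.5669999999999997
-0.0057 -0.0040 0 0 0 -0.14;-0.0120 -0.0071 0 0 0 -0.28;-0.0186 -0.0094 0 0 0 -0.42;-0.0255 -0.0107 0 0 0 -0.56;-0.0325 -0.0110 0 0 0 -0.70;-0.0394 -0.0103 0 0 0 -0.84;-0.0462 -0.0087 0 0 0 -0.98;-0.0528 -0.0062 0 0 0 -1.12;-0.0589 -0.0027 0 0 0 -1.26;-0.0644 0.0015 0 0 0 -1.40;-0.0693 0.0065 0 0 0 -1.54;-0.0735 0.0121 0 0 0 -1.68
from 0.567 to -0.018000000000000127
-0.0028 0.0051 0 0 0 -0.12;-0.0051 0.0105 0 0 0 -0.23;-0.0067 0.0161 0 0 0 -0.35;-0.0076 0.0219 0 0 0 -0.47;-0.0078 0.0278 0 0 0 -0.59
```

Call:
{"api": "apply_moves", "payload": {"motion": "0.001 0 -0.045 0 0 0;0.001 0 -0.088 0 0 0;0.001 0 -0.088 0 0 0;0.001 0 -0.088 0 0 0"}}

```text
time_s: 51.5
tcp_pos: [0.4356, 0.1387, 0.1387]
ee_rot: [0.061, -3.139, 0.0]
wrist_force: [0.0, -0.2, -0.3]
grip_width: 0.047
```

Call:
{"api": "apply_moves", "payload": {"motion": "0 0 0 0 0 0;0 0 0 0 0 0;0 0 0 0 0 0;0 0 0 0 0 0;0 0 0 0 0 0;0 0 0 0 0 0;0 0 0 0 0 0", "grip": 0.9, "grip_force": 20}}

```text
time_s: 52.2
tcp_pos: [0.4366, 0.1397, 0.1396]
ee_rot: [-0.061, 3.139, 0.003]
wrist_force: [-0.7, 4.7, 4.7]
grip_width: 0.0139
```

Call:
{"api": "apply_moves", "payload": {"motion": "0.0003 0.007 0 0 0 -0.14;0.0016 0.0139 0 0 0 -0.28;0.0039 0.0205 0 0 0 -0.42;0.007 0.0267 0 0 0 -0.56;0.011 0.0325 0 0 0 -0.70;0.0157 0.0376 0 0 0 -0.84;0.0212 0.042 0 0 0 -0.98;0.0271 0.0457 0 0 0 -1.12;0.0336 0.0484 0 0 0 -1.26;0.0403 0.0502 0 0 0 -1.40;0.0473 0.0511 0 0 0 -1.54;0.0543 0.051 0 0 0 -1.68"}}

```text
time_s: 53.4
tcp_pos: [0.4903, 0.1898, 0.1395]
ee_rot: [2.303, 2.137, -0.001]
wrist_force: [-3.1, 0.8, 7.5]
grip_width: 0.014
```

Call:
{"api": "apply_moves", "payload": {"motion": "0.0069 -0.0011 0 0 0 -0.14;0.0136 -0.0031 0 0 0 -0.28;0.0199 -0.0061 0 0 0 -0.42;0.0258 -0.0099 0 0 0 -0.56;0.0311 -0.0145 0 0 0 -0.70;0.0357 -0.0197 0 0 0 -0.84;0.0395 -0.0256 0 0 0 -0.98;0.0424 -0.032 0 0 0 -1.12;0.0445 -0.0387 0 0 0 -1.26;0.0455 -0.0456 0 0 0 -1.40;0.0457 -0.0526 0 0 0 -1.54;0.0448 -0.0595 0 0 0 -1.68"}}

```text
time_s: 54.6
tcp_pos: [0.5348, 0.1308, 0.1396]
ee_rot: [-3.127, 0.289, 0.001]
wrist_force: [-2.1, 3.7, 7.3]
grip_width: 0.0133
```

Call:
{"api": "apply_moves", "payload": {"motion": "-0.0018 -0.0068 0 0 0 -0.14;-0.0046 -0.0132 0 0 0 -0.28;-0.0082 -0.0192 0 0 0 -0.42;-0.0126 -0.0246 0 0 0 -0.56;-0.0178 -0.0293 0 0 0 -0.70;-0.0178 -0.0293 0 0 0 -0.70;-0.0178 -0.0293 0 0 0 -0.70"}}

```text
time_s: 55.3
tcp_pos: [0.5169, 0.1015, 0.1395]
ee_rot: [-2.842, 1.337, 0.001]
wrist_force: [-1.5, 3.4, 6.4]
grip_width: 0.0137
```

Call:
{"api": "apply_moves", "payload": {"motion": "0 0 0 0 0 0;0 0 0 0 0 0;0 0 0 0 0 0;0 0 0 0 0 0.15;0 0 0 0 0 0.30;0 0 0 0 0 0.45;0 0 0 0 0 0.60;0 0 0 0 0 0.75;0 0 0 0 0 0.90;0 0 0 0 0 1.05;0 0 0 0 0 1.20;0 0 0 0 0 1.35", "grip": 0.15}}

```text
time_s: 56.5
tcp_pos: [0.517, 0.1005, 0.1381]
ee_rot: [3.052, 0.742, -0.002]
wrist_force: [0.2, -0.7, 0.4]
grip_width: 0.0401
```

Call:
{"api": "apply_moves", "payload": {"motion": "0 0 0 0 0 0.15;0 0 0 0 0 0.30;0 0 0 0 0 0.45;0 0 0 0 0 0.60;0 0 0 0 0 0.75;0 0 0 0 0 0.90;0 0 0 0 0 1.05;0 0 0 0 0 1.20;0 0 0 0 0 1.35;0 0 0 0 0 1.50;0 0 0 0 0 1.65;0 0 0 0 0 1.79"}}

```text
time_s: 57.7
tcp_pos: [0.5169, 0.1005, 0.1381]
ee_rot: [-1.331, -2.845, 0.002]
wrist_force: [0.3, 0.4, 0.3]
grip_width: 0.0399
```

Call:
{"api": "apply_moves", "payload": {"motion": "0 0 0 0 0 0;0 0 0 0 0 0;0 0 0 0 0 0;0 0 0 0 0 0;0 0 0 0 0 0;0 0 0 0 0 0", "grip": 0.9}}

```text
time_s: 58.3
tcp_pos: [0.5174, 0.101, 0.1386]
ee_rot: [1.34, 2.841, 0.0]
wrist_force: [1.1, 1.4, -1.0]
grip_width: 0.0134
```

Run:
```python
from h import *
s=manip.get_state();print(s["tcp_pos"],s["grip_width"],s["wrist_force"],s["joints"].round(2))
c=manip.camera("scene");manip.camera("top")
for k in("scene","top"):
   for n in("tray_floor","jar_1_center","carriage_mid"):
    for r in manip.spot_point(n,k):
      if r["location"][1]>-.1 and r["p"]>.3:print(n,k,round(r["p"],2),np.round(r["location"],3))
```

```text
[0.51737219 0.10098123 0.13855966] 0.013428197468393495 [ 1.1213287  1.4344364 -0.969941 ] [ 0.03  0.14  1.7   0.    1.29 -0.66]
tray_floor scene 0.81 [0.424 0.29  0.003]
jar_1_center scene 0.81 [0.424 0.336 0.032]
carriage_mid scene 0.9 [0.589 0.18  0.026]
jar_1_center top 0.8 [0.424 0.335 0.039]
carriage_mid top 0.61 [0.588 0.179 0.034]
```

The carriage is at y≈0.18, as expected. The tray was knocked about 17 mm in -y with its jars; I'll check it at the end. Continuing to wind.

Call:
{"api": "apply_moves", "payload": {"motion": "-0.0057 -0.004 0 0 0 -0.14;-0.012 -0.0071 0 0 0 -0.28;-0.0186 -0.0094 0 0 0 -0.42;-0.0255 -0.0107 0 0 0 -0.56;-0.0325 -0.011 0 0 0 -0.70;-0.0394 -0.0103 0 0 0 -0.84;-0.0463 -0.0087 0 0 0 -0.98;-0.0528 -0.0061 0 0 0 -1.12;-0.0589 -0.0027 0 0 0 -1.26;-0.0644 0.0015 0 0 0 -1.40;-0.0693 0.0065 0 0 0 -1.54;-0.0735 0.0122 0 0 0 -1.68"}}

```text
time_s: 59.9
tcp_pos: [0.4438, 0.1131, 0.1385]
ee_rot: [3.012, 0.891, 0.001]
wrist_force: [3.1, 0.2, -4.2]
grip_width: 0.0139
```

Call:
{"api": "apply_moves", "payload": {"motion": "-0.0033 0.0061 0 0 0 -0.14;-0.0058 0.0127 0 0 0 -0.28;-0.0073 0.0195 0 0 0 -0.42;-0.0078 0.0265 0 0 0 -0.56;-0.0074 0.0335 0 0 0 -0.70;-0.006 0.0403 0 0 0 -0.84;-0.0036 0.0469 0 0 0 -0.98;-0.0004 0.0531 0 0 0 -1.12;0.0037 0.0588 0 0 0 -1.26;0.0086 0.0639 0 0 0 -1.40;0.0109 0.0658 0 0 0 -1.46;0.0109 0.0658 0 0 0 -1.46"}}

```text
time_s: 61.1
tcp_pos: [0.4543, 0.1794, 0.1386]
ee_rot: [-2.843, 1.336, 0.002]
wrist_force: [0.1, 1.4, -1.9]
grip_width: 0.0138
```

Call:
{"api": "apply_moves", "payload": {"motion": "0 0 0 0 0 0;0 0 0 0 0 0;0 0 0 0 0 0;0 0 0 0 0 0.15;0 0 0 0 0 0.30;0 0 0 0 0 0.45;0 0 0 0 0 0.60;0 0 0 0 0 0.75;0 0 0 0 0 0.90;0 0 0 0 0 1.05;0 0 0 0 0 1.20;0 0 0 0 0 1.35", "grip": 0.15}}

```text
time_s: 62.3
tcp_pos: [0.4547, 0.1787, 0.1389]
ee_rot: [3.052, 0.743, 0.0]
wrist_force: [0.4, -0.6, 1.0]
grip_width: 0.0398
```

Call:
{"api": "apply_moves", "payload": {"motion": "0 0 0 0 0 0.15;0 0 0 0 0 0.30;0 0 0 0 0 0.45;0 0 0 0 0 0.60;0 0 0 0 0 0.75;0 0 0 0 0 0.90;0 0 0 0 0 1.05;0 0 0 0 0 1.20;0 0 0 0 0 1.35;0 0 0 0 0 1.50;0 0 0 0 0 1.65;0 0 0 0 0 1.79"}}

```text
time_s: 63.5
tcp_pos: [0.4547, 0.1787, 0.1388]
ee_rot: [1.33, 2.846, -0.0]
wrist_force: [-0.3, -0.3, -0.3]
grip_width: 0.0396
```

Call:
{"api": "apply_moves", "payload": {"motion": "0 0 0 0 0 0;0 0 0 0 0 0;0 0 0 0 0 0;0 0 0 0 0 0;0 0 0 0 0 0;0 0 0 0 0 0", "grip": 0.9}}

```text
time_s: 64.1
tcp_pos: [0.4547, 0.1789, 0.1387]
ee_rot: [1.34, 2.841, 0.0]
wrist_force: [0.2, 0.2, -0.3]
grip_width: 0.0138
```

Call:
{"api": "apply_moves", "payload": {"motion": "0.0058 0.004 0 0 0 -0.14;0.012 0.0071 0 0 0 -0.28;0.0186 0.0094 0 0 0 -0.42;0.0255 0.0106 0 0 0 -0.56;0.0325 0.011 0 0 0 -0.70;0.0395 0.0103 0 0 0 -0.84;0.0463 0.0087 0 0 0 -0.98;0.0528 0.0061 0 0 0 -1.12;0.0589 0.0027 0 0 0 -1.26;0.0644 -0.0016 0 0 0 -1.40;0.0693 -0.0066 0 0 0 -1.54;0.0735 -0.0122 0 0 0 -1.68"}}

```text
time_s: 65.3
tcp_pos: [0.5278, 0.1675, 0.1387]
ee_rot: [-3.011, -0.891, 0.001]
wrist_force: [-1.7, 1.6, 2.0]
grip_width: 0.0135
```

Call:
{"api": "apply_moves", "payload": {"motion": "0.0033 -0.0062 0 0 0 -0.14;0.0058 -0.0127 0 0 0 -0.28;0.0073 -0.0195 0 0 0 -0.42;0.0078 -0.0265 0 0 0 -0.56;0.0074 -0.0335 0 0 0 -0.70;0.0059 -0.0403 0 0 0 -0.84;0.0036 -0.0469 0 0 0 -0.98;0.0003 -0.0531 0 0 0 -1.12;-0.0037 -0.0588 0 0 0 -1.26;-0.0086 -0.0638 0 0 0 -1.40;-0.0109 -0.0657 0 0 0 -1.46;-0.0109 -0.0657 0 0 0 -1.46"}}

```text
time_s: 66.5
tcp_pos: [0.5172, 0.1017, 0.1387]
ee_rot: [-2.841, 1.337, 0.001]
wrist_force: [0.7, 2.1, -0.4]
grip_width: 0.0136
```

Call:
{"api": "apply_moves", "payload": {"motion": "0 0 0 0 0 0;0 0 0 0 0 0;0 0 0 0 0 0;0 0 0 0 0 0.15;0 0 0 0 0 0.30;0 0 0 0 0 0.45;0 0 0 0 0 0.60;0 0 0 0 0 0.75;0 0 0 0 0 0.90;0 0 0 0 0 1.05;0 0 0 0 0 1.20;0 0 0 0 0 1.35", "grip": 0.15}}

```text
time_s: 67.7
tcp_pos: [0.5172, 0.1008, 0.1386]
ee_rot: [3.052, 0.743, -0.001]
wrist_force: [0.4, 0.5, -0.4]
grip_width: 0.04
```

Call:
{"api": "apply_moves", "payload": {"motion": "0 0 0 0 0 0.15;0 0 0 0 0 0.30;0 0 0 0 0 0.45;0 0 0 0 0 0.60;0 0 0 0 0 0.75;0 0 0 0 0 0.90;0 0 0 0 0 1.05;0 0 0 0 0 1.20;0 0 0 0 0 1.35;0 0 0 0 0 1.50;0 0 0 0 0 1.65;0 0 0 0 0 1.79"}}

```text
time_s: 68.9
tcp_pos: [0.5172, 0.1008, 0.1386]
ee_rot: [-1.33, -2.846, 0.001]
wrist_force: [-1.0, 0.6, -0.7]
grip_width: 0.0397
```

Call:
{"api": "apply_moves", "payload": {"motion": "0 0 0 0 0 0;0 0 0 0 0 0;0 0 0 0 0 0;0 0 0 0 0 0;0 0 0 0 0 0;0 0 0 0 0 0", "grip": 0.9}}

```text
time_s: 69.5
tcp_pos: [0.5175, 0.1011, 0.1386]
ee_rot: [1.34, 2.841, 0.001]
wrist_force: [1.2, 1.1, -0.6]
grip_width: 0.0135
```

Call:
{"api": "apply_moves", "payload": {"motion": "-0.0057 -0.004 0 0 0 -0.14;-0.012 -0.0071 0 0 0 -0.28;-0.0186 -0.0094 0 0 0 -0.42;-0.0255 -0.0107 0 0 0 -0.56;-0.0325 -0.011 0 0 0 -0.70;-0.0394 -0.0103 0 0 0 -0.84;-0.0462 -0.0087 0 0 0 -0.98;-0.0528 -0.0062 0 0 0 -1.12;-0.0589 -0.0027 0 0 0 -1.26;-0.0644 0.0015 0 0 0 -1.40;-0.0693 0.0065 0 0 0 -1.54;-0.0735 0.0121 0 0 0 -1.68"}}

```text
time_s: 70.7
tcp_pos: [0.4439, 0.113, 0.1387]
ee_rot: [3.012, 0.891, 0.001]
wrist_force: [2.9, 0.3, -2.8]
grip_width: 0.0136
```

Call:
{"api": "apply_moves", "payload": {"motion": "-0.0028 0.0051 0 0 0 -0.12;-0.0051 0.0105 0 0 0 -0.23;-0.0067 0.0161 0 0 0 -0.35;-0.0076 0.0219 0 0 0 -0.47;-0.0078 0.0278 0 0 0 -0.59;-0.0078 0.0278 0 0 0 -0.59;-0.0078 0.0278 0 0 0 -0.59"}}

```text
time_s: 71.4
tcp_pos: [0.4359, 0.1398, 0.1386]
ee_rot: [3.139, -0.011, -0.0]
wrist_force: [0.7, -5.1, -0.5]
grip_width: 0.0135
```

Call:
{"api": "apply_moves", "payload": {"motion": "0 0 0 0 0 0;0 0 0 0 0 0;0 0 0 0 0 0;0 0 0.05 0 0 0;0 0 0.1 0 0 0;0 0 0.13 0 0 0;0 -0.05 0.13 0 0 0;0 -0.1 0.13 0 0 0;0 -0.1 0.13 0 0 0", "grip": 0.15}}

```text
time_s: 72.3
tcp_pos: [0.4363, 0.0365, 0.2692]
ee_rot: [3.14, -0.026, 0.002]
wrist_force: [-0.2, 0.4, -0.4]
grip_width: 0.0402
```

Run:
```python
from h import *
s=manip.get_state();print(s["tcp_pos"],s["grip_width"],s["wrist_force"])
c=manip.camera("scene");manip.camera("top")
cv2.imwrite("pics/z1.png",cv2.resize(c["frame"][140:290,130:350],(800,545),interpolation=2)[:,:,::-1])
for k in("scene","top"):
   for n in("tray_floor","jar_1_center","carriage_mid","crank_grip","flask_2_center","beaker_250_center"):
    for r in manip.spot_point(n,k):
      if r["location"][1]>-.1 and r["p"]>.3:print(n,k,round(r["p"],2),np.round(r["location"],3))
```

```text
[0.43627573 0.03648948 0.26917128] 0.040156811598952874 [-0.20231428  0.37895555 -0.362646  ]
tray_floor scene 0.74 [0.422 0.291 0.006]
tray_floor scene 0.57 [0.593 0.091 0.028]
jar_1_center scene 0.85 [0.422 0.337 0.033]
carriage_mid scene 0.79 [0.591 0.033 0.028]
crank_grip scene 0.64 [0.436 0.143 0.155]
flask_2_center scene 0.9 [ 0.717 -0.024  0.062]
flask_2_center scene 0.45 [0.593 0.035 0.028]
beaker_250_center scene 0.94 [0.716 0.298 0.048]
tray_floor top 0.87 [0.425 0.286 0.003]
jar_1_center top 0.69 [0.714 0.301 0.05 ]
jar_1_center top 0.57 [0.426 0.332 0.037]
carriage_mid top 0.76 [0.592 0.036 0.032]
crank_grip top 0.58 [0.588 0.144 0.106]
crank_grip top 0.52 [0.435 0.141 0.152]
flask_2_center top 0.71 [ 0.717 -0.022  0.06 ]
beaker_250_center top 0.74 [0.716 0.302 0.049]
```

View pics/z1.png

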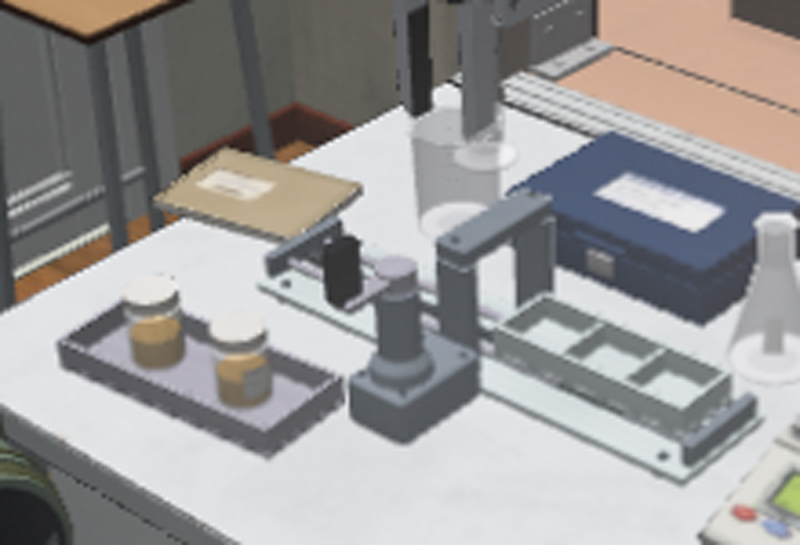

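The last picture shows both cream-capped jars upright in the tray (crop pixels 155,320 and 240,360). The empty carriage is at the right-hand stop, and the gripper is clear of everything. I'm handing the job in.

```bash
python3 -c "
from workcell import manip
print(manip.close_job(), manip.get_state()['time_s'])"
```

```text
the job is handed in; nothing more can be done
the job is handed in; nothing more can be done
```

I ran both cream-capped jars through the reader and handed the job in at about 72 s of the 210 s. This start had no blue-capped jar, and I left the green and black look-alikes alone. The jars rode in the right-hand and middle pockets. I wound the carriage to the left stop, stood the jars in the tray, and wound the empty carriage back to the right stop.

**Last checks:**
- **Jars:** The last picture shows both upright in the tray. The networks measured only one of them there (about 0.424, 0.335, 0.035) and never reported the second, so that one rests on the picture alone.
- **Carriage:** It sits at y ≈ 0.035, the right-hand end. The crank met about 5 N of resistance at each stop.
- **Flask and beaker:** Both are within about 4 mm of where they started, which is the networks' accuracy.
- **Gripper:** It is open and clear of everything.

**What went wrong or disagreed:**
- **Slipped grip:** My first try at lifting a jar out of the carriage failed. The jar stayed upright in its pocket and came out on the second try.
- **Knocked tray:** The tray was knocked about 17 mm towards the crank during the wind back. The jars moved with it.

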